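Change the spool in the sprung cradle of a thread rewinder

TASK

The spool in the spring-loaded cradle is empty: take it out and lay it in the free middle place of the wooden spool rack. Then load the full spool of the same size from the rack into the cradle: hold the sprung cup open with the end of the spool while you swing its other end in, and let the spring close so that the spool is held between the two cups. Leave the longer spool in its place in the rack, and do not knock over or shift the oiler, the enamel dish and the label roll.

Things in the scene. Friction and masses are not known exactly. Their poses are not given: they have to be found in the camera images.
- cradle: Fixed dark grey stand, base plate 104 x 226 x 16 mm. Origin on the bench below the seat, z up, own y along the spool axis. Headstock with fixed cup at +y; tailstock with sprung cup at -y (housing y = -84 to -124 mm, top 102 mm high). Plate to spool axis 69 mm; a low thin rod at the back edge, x = +43 mm, is 37 mm high.
- seat (a point): Middle of a seated spool, on the spool axis, 85 mm above the bench; fixed to the cradle, same axes (y along the spool axis, toward the fixed cup). Loading: raise the spool's fixed-cup end 34 to 38 degrees, enter its other end along its own axis until it bottoms in the sprung cup, the top edge of its end face 17 mm above the axis, push back, swing level. Taking out: the reverse.
- fixed_cup (a point): Floor centre of the fixed cup, 50 mm along the cradle's +y from the seat; 4 mm deep, outer radius 29 mm. The sprung cup facing it is 6 mm deep, outer radius 30 mm. Both are round and closed all round, tapered: inner radius 22 mm at the floor, 25 and 26.5 mm at the rim. So a spool cannot be lifted straight out or lowered straight in.
- quill (a joint): Travel of the sprung cup along the cradle's -y, m: 0 front stop (cup floor at y = -46 mm), 0.004 spool seated (floor at -50 mm), 0.030 back stop. Spring force about 3.4 N at 0, 4.2 N seated, 8 N at 0.023. Swinging a 100 mm spool past the fixed cup's rim needs about 0.022. A black knob behind the tailstock travels with it (its end 153 mm from the seat at 0).
- sprung_cup (a point): Centre of the floor of the sprung cup, on the spool axis; moves with the quill.
- empty_spool: Empty white spool, 100 mm long: two round flanges of 40 mm diameter and 5 mm thickness on a bare barrel of 18 mm diameter. Origin at its centre, own x along its axis. At the start it is held in the cradle. Weighs 50 g.
- full_spool: Full spool of plain ecru thread, 100 mm long, flanges 40 mm in diameter and 5 mm thick, wound body 34 mm in diameter (rigid). Origin at its centre, own x along its axis. At the start it lies in one of the two outer places of the rack. Weighs 100 to 200 g.
- long_spool: Longer full spool of the same look, 130 mm long, flanges 40 mm, wound body 34 mm; does not fit the cradle and stays in the other outer place of the rack. Origin at its centre, own x along its axis.
- rack: Fixed wooden rack: two sawtooth rails along its own x (262 mm long, 18 mm thick, middles at y = +46 and -46 mm, tooth tips 58 mm above the bench), three V places at x = -72, 0, 72 mm. A spool lies across the rails, axis along the rack's y, flanges in the V's; between the rails (y = -37 to 37 mm) it is open down to the bench. Origin on the bench at its middle.
- place1 (a point): Free middle place of the rack: where the centre of a 40 mm flanged spool lies when it rests there, 50 mm above the bench. The spool's axis then lies along the rack's y. The outer places are 72 mm away along the rack's x.
- oiler: Bystander: small oil bottle with a red spout, 42 mm across, 124 mm tall, standing 12 to 16 cm behind the spool axis of the cradle; origin at its foot.
- dish: Bystander: round enamel dish, 68 mm across, 19 mm high, left of the middle near the front edge; origin at its foot.
- labels: Bystander: white label roll lying flat, 58 x 89 mm, 15 mm high, at the left; origin at the middle of its underside.
Mind the look-alikes: they are no part of the job. What is shaped like the full_spool but pink or purple is not meant.

How it is judged:
By the outcome, as a careful person would: the job done as asked, in the order asked, and still so for the second after the job is handed in, with the robot touching nothing.
It also fails if it takes over 61 s, if anything falls off the work surface, if the arm or the gripper's body presses on something with over 40 N, if the wrist force passes 120 N, or if a joint passes its speed limit or range.

ROBOT

A 6-joint arm with a two-finger parallel gripper is mounted at the origin on a cart in front of the work surface, level with it; the furniture and walls round the work are solid. World frame = base frame: x ahead of the robot, y to its left, z up, the work surface at z = 0. Lengths are in m, angles in rad, forces in N, time in s.
With the tool pointing down it reaches from about 0.35 to 0.775 m from the base axis. Payload 5.5 kg.
Tool frame: the origin (TCP) lies at the very end of the fingers, on their centre line; the grasp point (between the pads) lies 19 mm behind it (arm.pinch_z is the distance from the TCP to the grasp point, in m); z points along the fingers, y is the direction in which the jaws open and shut (so a half turn about z gives the same grasp; the last joint's range is limited). The gripper opens to 85 mm and grips with 20 to 120 N. Pads are 22 mm wide; open, the fingers measure 114 mm over their backs; the gripper's body (76 mm by 85 mm) begins 54 mm behind the grasp point. The pads swing forward as they close: fully open they stand 13 mm farther back than shut.
Start: joints at [-1.46, 0.313, 0.046, 1.304, 0, 1.431], TCP at [0.143, -0.557, 0.231] pointing down, gripper open.
Joint ranges: [-2.76, 2.76], [-0.86, 1.69], [-1.03, 1.26], [-2.2, 2.34], [-1.47, 1.5], [-3.14, 3.14]. Speed limits (rad/s): [2.57, 2.57, 3.14, 3.14, 3.14, 3.14].

INTERFACE

Orientations are given as [roll, pitch, yaw] about the fixed x, y, z axes, in that order (R = Rz(yaw) Ry(pitch) Rx(roll)).
In Python, from rig import arm gives the robot as it stands.
- The arm moves only by the shell command python3 -m jog 'ROWS'. ROWS is JSON, one flat list of numbers, 5 for each row, row after row: the finger opening in cm, from 0 to 8.54, then the shift along the world's x, y, z in cm, then the turn about the world's z in rad. In form: [gripper, dx, dy, dz, spin, gripper, dx, dy, dz, spin, ...]. A call has 1 to 10 rows; each row shifts and turns the commanded pose from where the row before left it; what a row does not reach is not made up. A row lasts 1/8 s, in which the tool goes at most 62.5 mm and 10.7 degrees, less where a joint would pass 70% of its speed; a pose out of reach is approached as far as the arm can. A call with a gripper value outside its range is refused whole. The fingers move at their own pace and stop on an object; the grip force is fixed at half the most. Time passes only in rows, so rows that do not move let the fingers close. It gives the time, the measured TCP pose, the force and the opening at its end, in the units of the state.
- arm.get_state(): the state, without advancing time (a new reading comes with each control period).
- arm.get_image(name): name is "scene" or "top" or "wrist"; returns (picture, depth): 384x512x3 uint8, red, green, blue; 384x512 float32, m along the optical axis (not along the pixel's ray), 0 where there is no reading.
- arm.camera_params(name): a dict with "vertical_fov" (degrees; the focal length in pixels is half the picture's height over the tangent of half this angle, whatever the lens; pixels are square), "cx", "cy" (the principal point, pixels), "xyz" and "orientation" of the camera in the world. Camera axes: x right, y up, looking along -z (the intrinsics and any distortion apply to the point x, -y, -z); pixel columns grow to the right and rows downward; lengths in m; the calibration is good to about 2 mm. The wrist camera is an equidistant fisheye: a pixel r from the principal point sees the ray r / f radians off the axis. A picture is of the moment at which its call begins: read the wrist's pose just before it. camera_params takes no time and is no camera call; for the wrist camera it gives the pose at the moment of the call.
- arm.job_done(): hands the job in, once; it reports no verdict.
The state is a dict: "time_s": time; "joint_pos": joint angles; "qd": joint speeds; "tau": joint torques, N m; "eef_pos": TCP position; "orientation": TCP orientation; "ft_force": force on the tool from outside, world axes, zero at the start; "torque": the same for the moment, N m; "opening": opening from 0.0 (shut) to 1.0 (fully open).
Only numpy, scipy, OpenCV 4.12 (cv2) and the standard library are available. Lean on these libraries where they do the work, as an engineer would, in place of code of your own. Each camera call takes 0.05 s, during which the arm holds its last target.

## Working session

There is one attempt and no reset: what is moved stays moved. The work goes in short steps, Python scripts to look and compute and a shell command to move; the robot and the scene stay as the last step left them, time stands still between calls to the robot, and variables do not carry over. Pictures are saved under pics/ and viewed, and the job is handed in when it is done.

```bash
ls; mkdir -p pics
cat > h.py <<'E'
import numpy as np, cv2
from rig import arm
from scipy.spatial.transform import Rotation as R
def cam(n):
    p=arm.camera_params(n); f=192/np.tan(np.radians(p['vertical_fov'])/2)
    o=p['orientation']; o=np.array(o)
    M=R.from_euler('xyz',o).as_matrix()
    return f,p['cx'],p['cy'],np.array(p['xyz']),M
def rays(c,u,v):
    f,cx,cy,t,M=c
    d=np.stack([(np.asarray(u)-cx)/f,-(np.asarray(v)-cy)/f,-np.ones_like(np.asarray(u,float))],-1)
    return d@M.T
def cloud(c,D):
    v,u=np.mgrid[0:D.shape[0],0:D.shape[1]]
    return c[3]+rays(c,u,v)*D[...,None]
def proj(c,P):
    f,cx,cy,t,M=c; q=(np.asarray(P)-t)@M
    return np.stack([cx+f*q[...,0]/-q[...,2],cy+f*q[...,1]/q[...,2]],-1)
def plane(c,u,v,z):
    d=rays(c,u,v); return c[3]+d*((z-c[3][2])/d[...,2])[...,None]
def save(n,im): cv2.imwrite('pics/%s.png'%n,cv2.cvtColor(im,cv2.COLOR_RGB2BGR))
E
python3 - <<'E'
from h import *
for n in ('scene','top'):
    im,D=arm.get_image(n); np.savez('pics/%s0.npz'%n,im=im,D=D); save(n+'0',im); print(arm.camera_params(n))
print(arm.get_state(), arm.pinch_z)
E
```

```text
pics
{'vertical_fov': 49.28124111085614, 'cx': 250.31437694135863, 'cy': 197.75924190297533, 'xyz': array([-0.39257565,  0.70098755,  1.15469763]), 'orientation': array([ 0.83286528, -0.00626645, -2.19811629])}
{'vertical_fov': 52.80212183527116, 'cx': 255.92477899348788, 'cy': 193.56013077493526, 'xyz': array([0.32279185, 0.03346553, 1.27933903]), 'orientation': array([ 0.19022609, -0.02756934, -1.56841951])}
{'time_s': 0.1, 'joint_pos': array([-1.45957588e+00,  3.13927048e-01,  4.50942466e-02,  1.30362256e+00,
        1.24784795e-05,  1.43120762e+00]), 'qd': array([ 0.00026402,  0.00059684,  0.00344123, -0.00074905, -0.00048058,
       -0.00075796]), 'tau': array([ 3.01974847e-03, -4.81721449e+01,  2.99246871e+01,  1.26876266e-02,
       -2.19594499e-04, -1.66683145e-05]), 'eef_pos': array([ 0.1426567 , -0.55654396,  0.23049774]), 'orientation': array([-3.13995149e+00, -2.43188493e-04,  2.50808947e-01]), 'ft_force': array([0.27253605, 0.34927474, 0.27756551]), 'torque': array([-0.08565405,  0.06712183, -0.02879119]), 'opening': 0.9996059791529934} 0.0187
```

View pics/scene0.png

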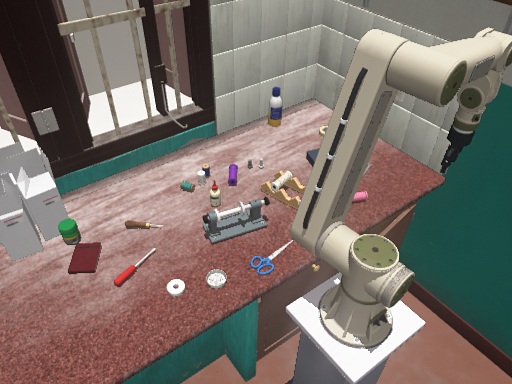

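View pics/top0.png

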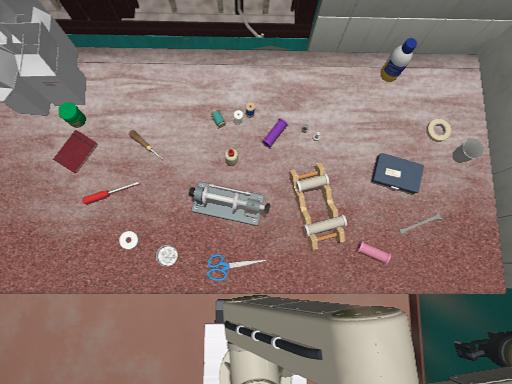

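Run:
```python
from h import *
im=np.load('pics/top0.npz')['im'][135:275,175:360]
save('top0c',cv2.resize(im,None,fx=4,fy=4,interpolation=cv2.INTER_CUBIC))
im=np.load('pics/scene0.npz')['im'][150:255,180:320]
save('scene0c',cv2.resize(im,None,fx=5,fy=5,interpolation=cv2.INTER_CUBIC))
```

```text
(no output)
```

View pics/top0c.png

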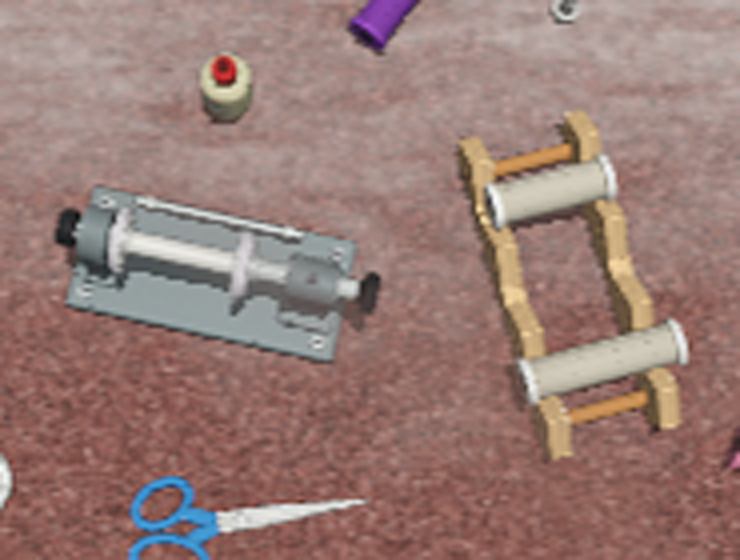

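View pics/scene0c.png

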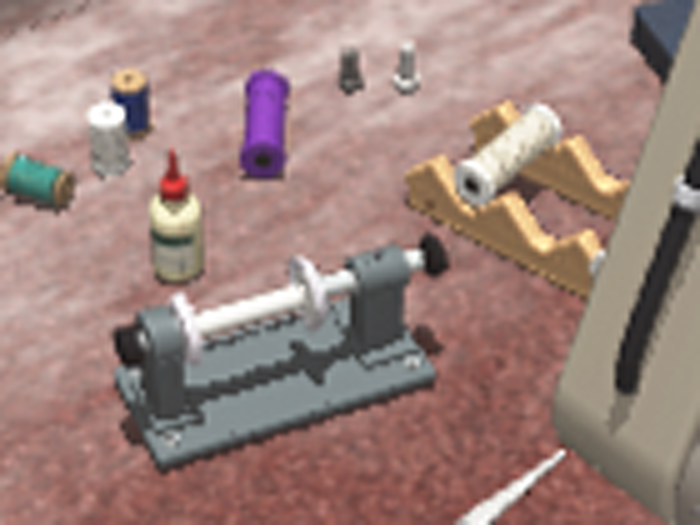

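Run:
```python
from h import *
d=np.load('pics/top0.npz'); im,D=d['im'],d['D']; c=cam('top'); P=cloud(c,D)
# bench height check
print('bench z',np.median(P[225:245,60:110,2]), P[240:250,300:330,2].mean())
hsv=cv2.cvtColor(im,cv2.COLOR_RGB2HSV)
# cradle plate: by height 12-20mm in window
W=np.zeros(D.shape,bool); W[170:235,180:275]=1
Z=P[...,2]; m=W&(abs(Z-.016)<.005)
rgb=im.astype(int); grey=(rgb[...,0]-rgb[...,2]<12)
print(m.sum(),(m&grey).sum())
mm=W&grey&(Z>.008)
pts=P[mm]; 
r=cv2.minAreaRect(P[m&grey][:,:2].astype(np.float32)*1000); print('plate rect mm',r)
# high parts
for lo,hi in((.09,.125),(.075,.09)):
    q=P[W&(Z>lo)&(Z<hi)]; print(lo,len(q),q.min(0),q.max(0))
np.savez('pics/P.npz',P=P)
# rack spools
W2=np.zeros(D.shape,bool); W2[160:250,285:350]=1
s=hsv[...,1]
for nm,(a,b) in {'short':(165,200),'long':(205,245)}.items():
    w=np.zeros(D.shape,bool); w[a:b,285:352]=1
    q=w&(Z>.045)&(hsv[...,1]<75)
    n,l,st,ce=cv2.connectedComponentsWithStats(q.astype(np.uint8))
    k=1+st[1:,4].argmax(); q=l==k
    print(nm,q.sum(),cv2.minAreaRect(P[q][:,:2].astype(np.float32)*1000),np.percentile(Z[q],95))
```

```text
bench z -0.0008797620736403777 0.012356726975085133
1198 1192
plate rect mm ((534.4141235351562, 93.71261596679688), (223.5816650390625, 103.64720153808594), 77.99517822265625)
0.09 522 [ 0.49338581 -0.0395588   0.090006  ] [0.57382758 0.21276731 0.11300821]
0.075 196 [ 0.49176131 -0.03662739  0.07500713] [0.57246546 0.20792817 0.08996971]
short 328 ((491.6585388183594, -77.03105163574219), (79.13642883300781, 395.776611328125), 45.494300842285156) 0.06856253821795617
long 423 ((417.0277099609375, -118.24458312988281), (54.25177764892578, 353.04705810546875), 23.11064910888672) 0.06447403321281811
```

Run:
```python
from h import *
O=np.array([.5344,.0937]); y=np.radians(-12.0); ex=np.array([np.cos(y),np.sin(y)]); ey=np.array([-np.sin(y),np.cos(y)])
for n in('top','scene'):
    d=np.load('pics/%s0.npz'%n); P=cloud(cam(n),d['D']); im=d['im']
    q=P.reshape(-1,3); col=im.reshape(-1,3)
    a=(q[:,:2]-O)@ex; b=(q[:,:2]-O)@ey
    m=(abs(a)<.06)&(abs(b)<.17)&(q[:,2]>.006)
    A,B,Zz=a[m],b[m],q[m,2]
    pl=abs(Zz-.016)<.004
    print(n,'plate a',np.percentile(A[pl],[1,99]),'b',np.percentile(B[pl],[1,99]),'z',np.median(Zz[pl]))
    for k in np.arange(-.165,.165,.006):
        s=(B>=k)&(B<k+.006)&(abs(A)<.04)&(Zz>.03)
        if s.sum()>2:
            t=Zz[s].max(); h=s&(Zz>t-.006)
            print('%.3f n%d zmax %.3f a@top %.3f arange %.3f %.3f'%(k+.003,s.sum(),t,A[h].mean(),A[s].min(),A[s].max()))
```

```text
top plate a [-0.05049773  0.05074502] b [-0.10948827  0.1101078 ] z 0.015317564210617585
-0.132 n19 zmax 0.102 a@top -0.000 arange -0.016 0.015
-0.126 n18 zmax 0.103 a@top 0.003 arange -0.015 0.014
-0.120 n12 zmax 0.096 a@top 0.001 arange -0.012 0.006
-0.114 n10 zmax 0.092 a@top -0.000 arange -0.007 0.006
-0.108 n10 zmax 0.094 a@top -0.000 arange -0.006 0.008
-0.102 n19 zmax 0.102 a@top 0.000 arange -0.016 0.015
-0.096 n23 zmax 0.104 a@top -0.002 arange -0.015 0.014
-0.090 n25 zmax 0.104 a@top 0.001 arange -0.016 0.016
-0.084 n24 zmax 0.108 a@top 0.002 arange -0.016 0.015
-0.078 n25 zmax 0.103 a@top 0.001 arange -0.016 0.016
-0.072 n25 zmax 0.106 a@top -0.002 arange -0.017 0.015
-0.066 n19 zmax 0.101 a@top -0.001 arange -0.015 0.014
-0.060 n11 zmax 0.096 a@top 0.001 arange -0.011 0.008
-0.054 n10 zmax 0.091 a@top 0.001 arange -0.007 0.039
-0.048 n10 zmax 0.093 a@top 0.000 arange -0.007 0.007
-0.042 n11 zmax 0.095 a@top 0.001 arange -0.008 0.008
-0.036 n18 zmax 0.100 a@top 0.000 arange -0.011 0.020
-0.030 n38 zmax 0.111 a@top 0.001 arange -0.026 0.024
-0.024 n25 zmax 0.113 a@top 0.003
[... 3067 characters left out ...]
.002
0.048 n7 zmax 0.095 a@top -0.003 arange -0.010 0.002
0.054 n6 zmax 0.098 a@top -0.001 arange -0.008 0.003
0.060 n6 zmax 0.096 a@top -0.004 arange -0.007 -0.001
0.066 n20 zmax 0.114 a@top -0.002 arange -0.024 0.020
0.072 n32 zmax 0.111 a@top -0.004 arange -0.023 0.020
0.078 n20 zmax 0.107 a@top -0.001 arange -0.020 0.012
0.084 n32 zmax 0.109 a@top 0.000 arange -0.022 0.016
0.090 n35 zmax 0.109 a@top -0.002 arange -0.023 0.018
0.096 n45 zmax 0.111 a@top -0.002 arange -0.026 0.022
0.102 n29 zmax 0.108 a@top 0.003 arange -0.023 0.017
0.108 n12 zmax 0.101 a@top -0.004 arange -0.014 0.003
0.114 n16 zmax 0.103 a@top 0.000 arange -0.014 0.005
0.120 n10 zmax 0.097 a@top 0.000 arange -0.006 0.009
```

Run:
```python
from h import *
d=np.load('pics/top0.npz'); im,D=d['im'],d['D']; c=cam('top'); P=cloud(c,D); Z=P[...,2]
hsv=cv2.cvtColor(im,cv2.COLOR_RGB2HSV); H,S,V=cv2.split(hsv)
w=np.zeros(D.shape,bool); w[155:255,283:352]=1
wood=w&(H>10)&(H<26)&(S>85)&(V>120)&(Z>.01)
print('wood',wood.sum(),cv2.minAreaRect(P[wood][:,:2].astype(np.float32)*1000))
sp=w&(Z>.035)&(S<85)&(V>120)
vis=im.copy(); vis[wood]=(255,0,0); vis[sp]=(0,0,255)
save('seg',cv2.resize(vis[150:260,280:360],None,fx=6,fy=6,interpolation=0))
n,l,st,ce=cv2.connectedComponentsWithStats(sp.astype(np.uint8))
for k in range(1,n):
    if st[k,4]>80:
        q=P[l==k]; print(st[k],cv2.minAreaRect(q[:,:2].astype(np.float32)*1000),np.percentile(q[:,2],[50,98]))
```

```text
wood 807 ((498.2689208984375, -91.47756958007812), (272.413818359375, 333.7701721191406), 15.328028678894043)
[296 173  33  19 313] ((492.5841064453125, -76.15872192382812), (81.67833709716797, 395.8740234375), 45.49429702758789) [0.06295872 0.06963966]
[304 214  42  23 423] ((417.0277099609375, -118.24458312988281), (54.25177764892578, 353.04705810546875), 23.11064910888672) [0.05875819 0.06606823]
```

View pics/seg.png

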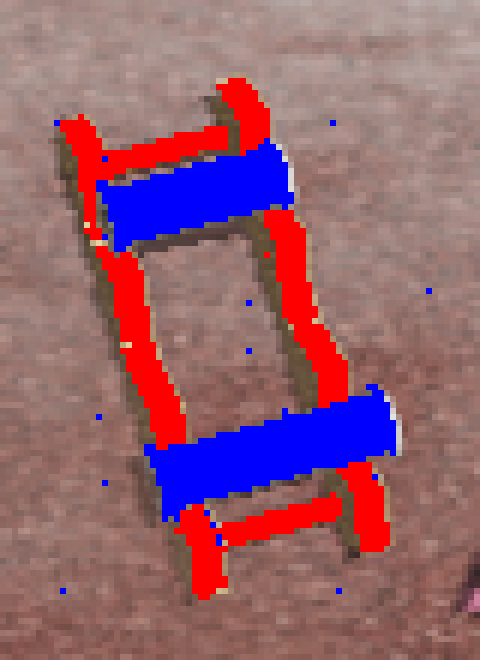

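Run:
```python
from h import *
d=np.load('pics/top0.npz'); im,D=d['im'],d['D']; c=cam('top'); D=cv2.medianBlur(D,3); P=cloud(c,D); Z=P[...,2]
hsv=cv2.cvtColor(im,cv2.COLOR_RGB2HSV); H,S,V=cv2.split(hsv)
w=np.zeros(D.shape,bool); w[155:255,283:352]=1
k3=np.ones((3,3),np.uint8)
def big(m):
    n,l,st,ce=cv2.connectedComponentsWithStats(m.astype(np.uint8)); return l==1+st[1:,4].argmax()
wood=w&(H>10)&(H<26)&(S>85)&(V>120)&(Z>.01)&(Z<.075)
wood=cv2.morphologyEx(wood.astype(np.uint8),cv2.MORPH_OPEN,np.ones((2,2),np.uint8))>0
print('wood',wood.sum(),cv2.minAreaRect(P[wood][:,:2].astype(np.float32)*1000))
for a,b in((165,205),(205,245)):
    ww=np.zeros(D.shape,bool); ww[a:b,285:352]=1
    sp=ww&(Z>.04)&(Z<.08)&((S<85)&(V>120))
    sp=big(cv2.morphologyEx(sp.astype(np.uint8),cv2.MORPH_OPEN,k3))
    q=P[sp][:,:2]; mu=q.mean(0); u,s,vt=np.linalg.svd(q-mu); dv=vt[0]; 
    if dv[1]<0: dv=-dv
    t=(q-mu)@dv; n=np.array([-dv[1],dv[0]]); s2=(q-mu)@n
    print('spool',cv2.minAreaRect(q.astype(np.float32)*1000),'dir deg',np.degrees(np.arctan2(dv[1],dv[0])),'ext',t.min(),t.max(),'centre',mu+dv*(t.min()+t.max())/2+n*(s2.min()+s2.max())/2,'w',np.ptp(s2),'top',np.percentile(P[sp][:,2],95))
```

```text
wood 796 ((524.7849731445312, -209.60919189453125), (270.0165100097656, 124.79590606689453), 14.774103164672852)
spool ((598.3590698242188, -182.39256286621094), (33.81923294067383, 100.65770721435547), 16.646116256713867) dir deg 106.30576278563376 ext -0.05101837120213937 0.04962075781956107 centre [ 0.59825879 -0.18242434] w 0.03410478887837171 top 0.06672301045988664
spool ((459.2722473144531, -221.43031311035156), (34.02594757080078, 130.9290008544922), 15.75045394897461) dir deg 105.31886154461263 ext -0.06657065600892383 0.06435217612014206 centre [ 0.45907159 -0.22140588] w 0.034518347361756546 top 0.06257619230072381
```

```bash
python3 -m jog '[5,2.5,4.3,0.3,0.07, 5,2.5,4.3,0.3,0.07, 5,2.5,4.3,0.3,0.07, 5,2.5,4.3,0.3,0.07, 5,2.5,4.3,0,0.07, 5,2.5,4.3,0,0.07, 5,2.5,4.3,0,0.07, 5,2.5,4.3,0,0.07, 5,2.5,4.3,0,0.07, 5,2.5,4.3,0,0.07]'
```

```text
time_s: 1.35
eef_pos: [0.3931, -0.1255, 0.2432]
orientation: [3.142, 0.0, 0.953]
ft_force: [0.8, -0.5, 0.2]
opening: 0.587
```

```bash
python3 -m jog '[5,2.45,4.18,0,0.068, 5,2.45,4.18,0,0.068, 5,2.45,4.18,0,0.068, 5,2.45,4.18,0,0.068, 5,2.45,4.18,0,0.068, 5,2.45,4.18,0,0.068,5,0,0,0,0]'
python3 - <<'E'
from h import *
p=arm.camera_params('wrist');print(p); im,D=arm.get_image('wrist'); np.savez('pics/w1.npz',im=im,D=D); save('w1',cv2.resize(im,(768,576)))
E
```

```text
time_s: 2.22
eef_pos: [0.5404, 0.1262, 0.2421]
orientation: [-3.141, -0.0, 1.363]
ft_force: [-0.7, -0.3, -0.3]
opening: 0.586
{'vertical_fov': 65.70646984690485, 'cx': 254.9801481682485, 'cy': 191.18252477081026, 'xyz': array([0.55787892, 0.2047646 , 0.38350108]), 'orientation': array([-0.31790313,  0.00169287, -0.20705375])}
```

View pics/w1.png

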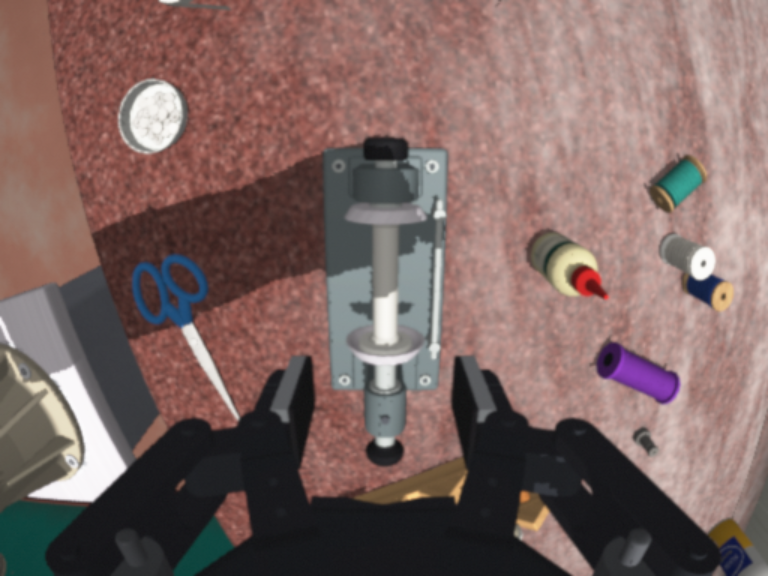

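```bash
python3 -m jog '[5,0,0,-5,0, 5,0,0,-5,0, 5,0,0,-4,0, 5,0,0,-2.5,0, 5,0,0,-1.3,0, 0,0,0,0,0, 0,0,0,0,0, 0,0,0,0,0,0,0,0,0,0]'
python3 - <<'E'
from h import *
im,D=arm.get_image('wrist'); save('w2',cv2.resize(im,(768,576)))
s=arm.get_state(); print(s['ft_force'],s['torque'],s['opening'],s['eef_pos'])
E
```

```text
time_s: 3.4
eef_pos: [0.5407, 0.1233, 0.0666]
orientation: [3.139, 0.0, 1.358]
ft_force: [0.2, -3.2, 5.2]
opening: 0.187
[ 0.3450777  -3.50063924  6.80743774] [-0.74126918  0.10997238 -0.03014372] 0.19300565616131868 [0.54072872 0.12329688 0.06659147]
```

View pics/w2.png

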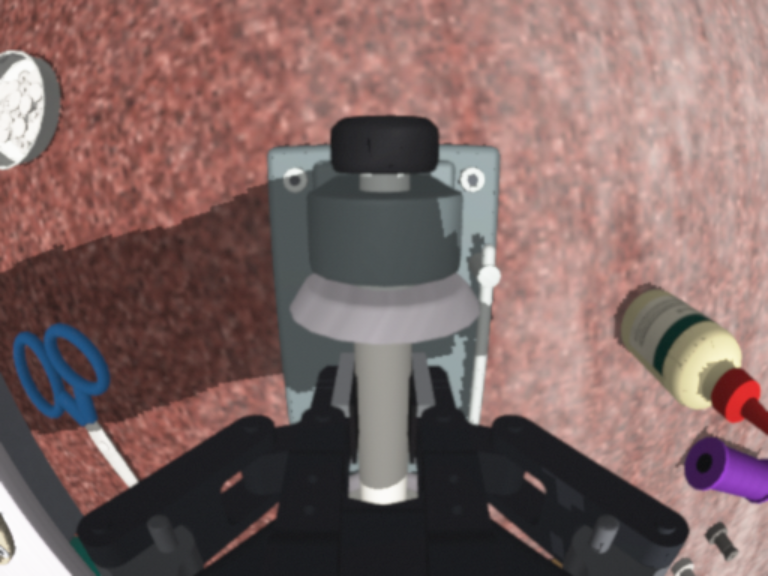

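```bash
python3 -m jog '[0,-0.1,-0.5,0,0, 0,-0.1,-0.5,0,0, 0,-0.1,-0.5,0,0, 0,-0.1,-0.5,0,0,0,0,0,0,0]'
python3 - <<'E'
from h import *
im,D=arm.get_image('wrist'); save('w3',cv2.resize(im,(768,576)))
s=arm.get_state(); print(s['ft_force'],s['torque'],s['opening'],s['eef_pos'])
E
```

```text
time_s: 4.08
eef_pos: [0.5368, 0.1056, 0.0661]
orientation: [3.14, -0.005, 1.36]
ft_force: [2.7, 7.4, 2.4]
opening: 0.185
[2.66365149 7.89585577 3.80585432] [ 1.23809755 -0.3838792   0.00228258] 0.18420338930028968 [0.53686413 0.10569969 0.06612609]
```

View pics/w3.png

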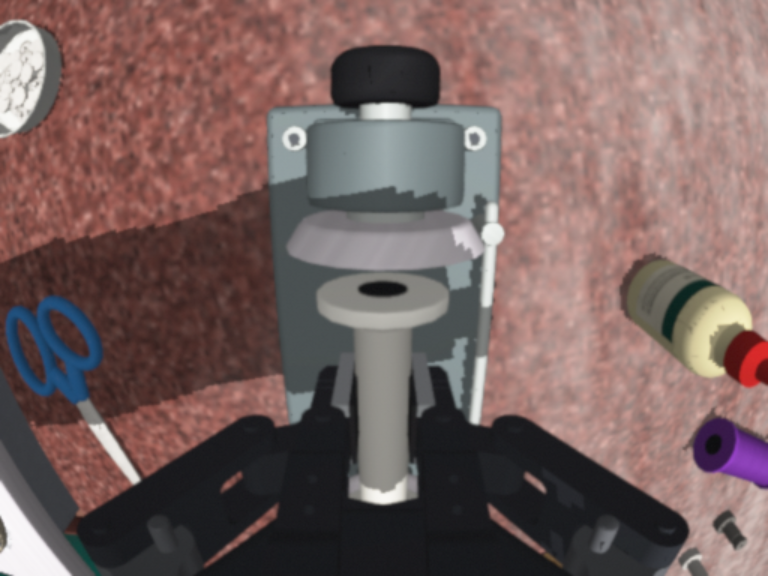

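```bash
python3 -m jog '[0,0,0,0.4,0, 0,0,0,0.4,0, 0,0,0,0.4,0]'
python3 - <<'E'
from h import *
im,D=arm.get_image('wrist'); save('w4',cv2.resize(im,(768,576)))
s=arm.get_state(); print(s['ft_force'],s['torque'],s['opening'],s['eef_pos'])
E
```

```text
time_s: 4.5
eef_pos: [0.5352, 0.1061, 0.076]
orientation: [-3.139, -0.005, 1.361]
ft_force: [6.4, 7.0, -9.5]
opening: 0.188
[ 1.10752251  7.23715538 -6.35506351] [ 1.69101692 -0.33622382 -0.02489533] 0.18861722668958658 [0.5352815  0.10610135 0.07654837]
```

View pics/w4.png

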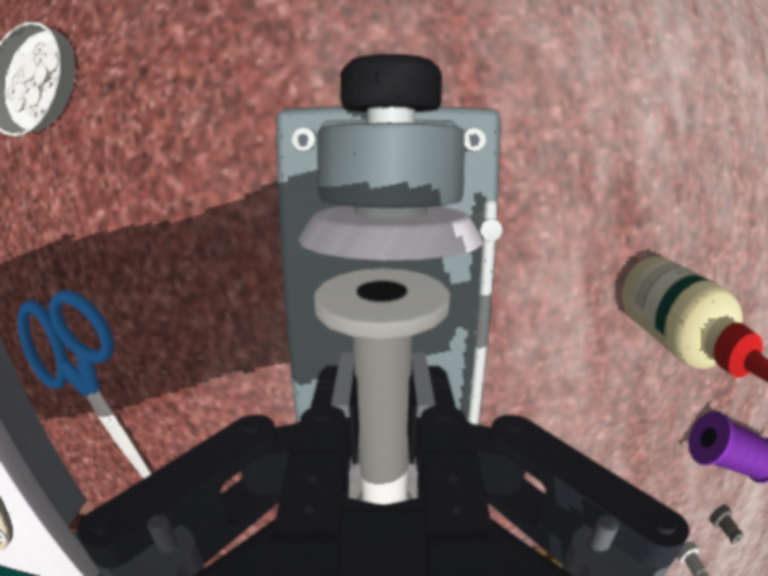

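```bash
python3 -m jog '[0,0,0,0.4,0, 0,0,0,0.4,0, 0,0,0,0.4,0, 0,0,0,0.4,0]'
python3 - <<'E'
from h import *
im,D=arm.get_image('wrist'); save('w5',cv2.resize(im,(768,576)))
s=arm.get_state(); print(s['ft_force'],s['torque'],s['opening'],s['eef_pos'])
im,D=arm.get_image('scene'); save('s5',cv2.resize(im[150:255,180:320],None,fx=5,fy=5,interpolation=cv2.INTER_CUBIC))
E
```

```text
time_s: 5.05
eef_pos: [0.5364, 0.1057, 0.0924]
orientation: [3.142, -0.005, 1.361]
ft_force: [5.3, 6.1, -8.8]
opening: 0.195
[ 1.42912659  5.60393708 -5.91912276] [ 1.56761217 -0.65832612  0.06608183] 0.18962459304549756 [0.53609408 0.10578206 0.09282126]
```

View pics/w5.png

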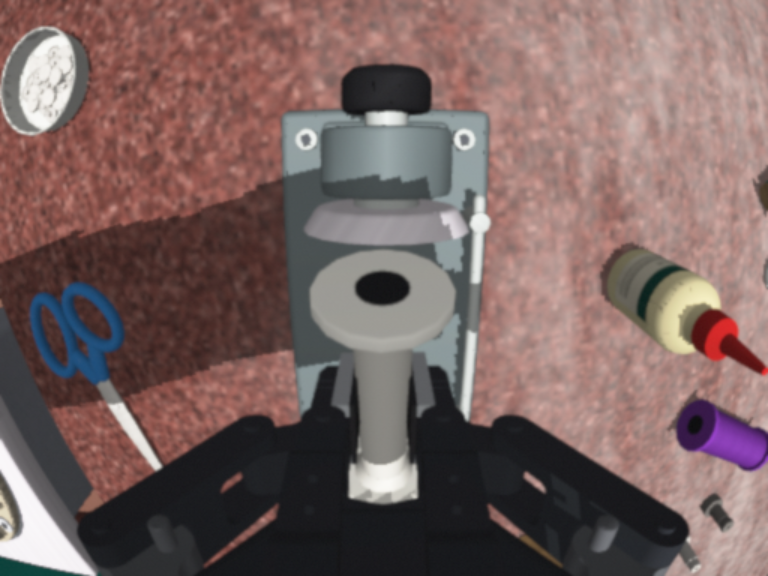

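View pics/s5.png

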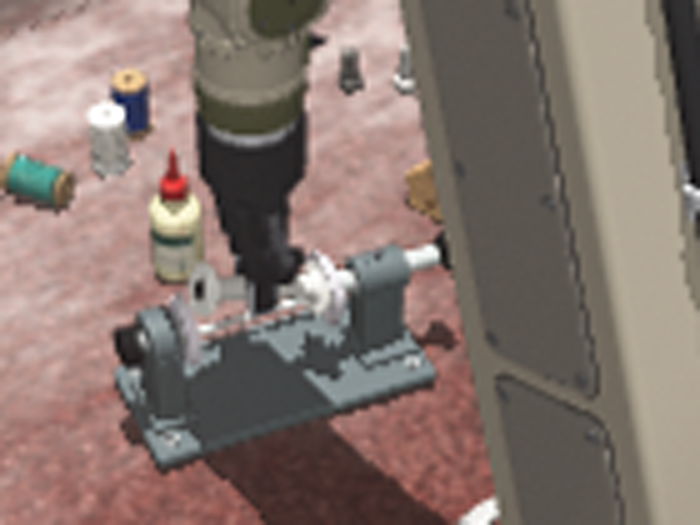

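```bash
python3 -m jog '[0,0,0,0.4,0, 0,0,0,0.4,0, 0,0,0,0.4,0, 0,0.08,0.4,0.35,0, 0,0.16,0.8,0.6,0, 0,0.16,0.8,0.6,0, 0,0.16,0.8,0.6,0, 0,0.16,0.8,0.6,0,0,0.16,0.8,0.6,0]'
python3 - <<'E'
from h import *
im,D=arm.get_image('wrist'); save('w6',cv2.resize(im,(768,576)))
s=arm.get_state(); print(s['ft_force'],s['torque'],s['opening'],s['eef_pos'])
im,D=arm.get_image('scene'); save('s6',cv2.resize(im[150:255,180:320],None,fx=5,fy=5,interpolation=cv2.INTER_CUBIC))
E
```

```text
time_s: 6.28
eef_pos: [0.5446, 0.1483, 0.1395]
orientation: [3.141, 0.0, 1.359]
ft_force: [0.2, -0.6, 0.2]
opening: 0.186
[ 0.26676041  0.26607184 -0.25469047] [ 0.05182876 -0.08740536  0.04633468] 0.1868553398126696 [0.54526746 0.1491421  0.14026528]
```

View pics/w6.png

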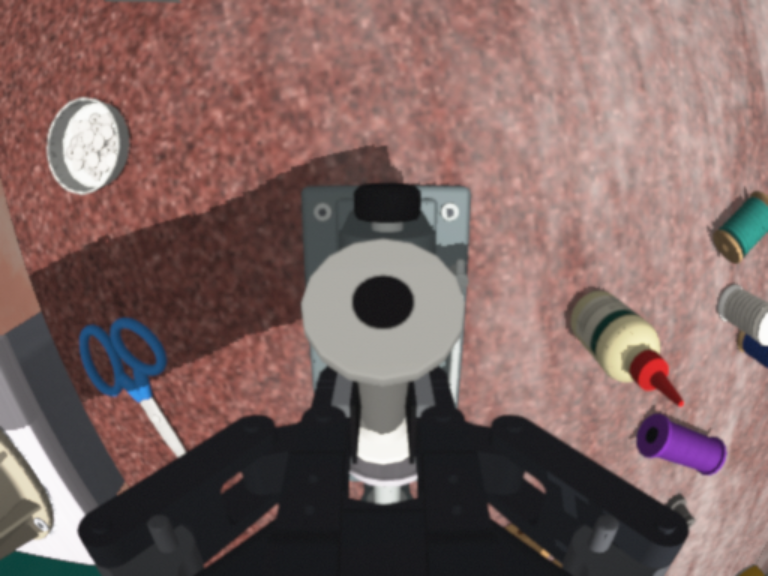

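View pics/s6.png

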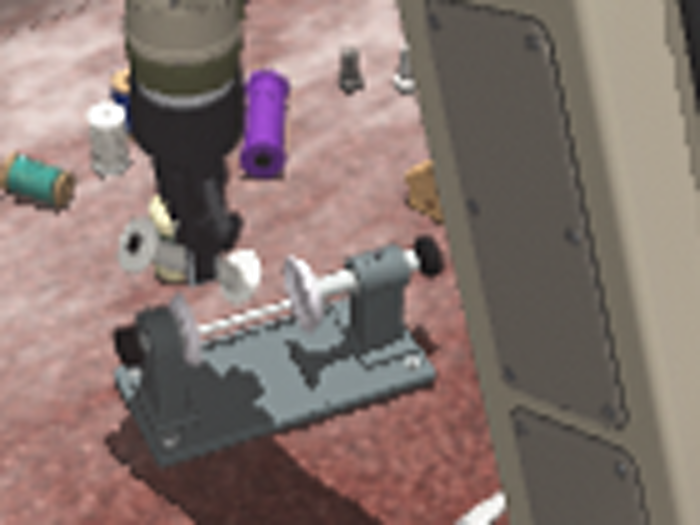

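```bash
python3 -m jog '[0,0,0,2,0, 0,-0.2,-4.38,0.3,0.06, 0,-0.2,-4.38,0,0.06, 0,-0.2,-4.38,0,0.06, 0,-0.2,-4.38,0,0.06, 0,-0.2,-4.38,0,0.06, 0,-0.2,-4.38,0,0.06, 0,-0.2,-4.38,0,0.06, 0,-0.2,-4.38,0,0.06,0,0,0,0,0]'
python3 - <<'E'
from h import *
p=arm.camera_params('wrist');print(p); im,D=arm.get_image('wrist'); np.savez('pics/w7.npz',im=im,D=D,**{k:v for k,v in p.items()});save('w7',cv2.resize(im,(768,576)))
im,D=arm.get_image('top'); np.savez('pics/t7.npz',im=im,D=D); save('t7',cv2.resize(im[135:275,255:370],None,fx=5,fy=4,interpolation=cv2.INTER_CUBIC))
E
```

```text
time_s: 7.62
eef_pos: [0.5282, -0.2057, 0.1615]
orientation: [-3.142, 0.001, 1.834]
ft_force: [0.3, 0.3, 0.1]
opening: 0.189
{'vertical_fov': 65.70646984690485, 'cx': 254.9801481682485, 'cy': 191.18252477081026, 'xyz': array([ 0.50781804, -0.12810843,  0.30282783]), 'orientation': array([-3.18517525e-01, -9.35005804e-05,  2.64317255e-01])}
```

View pics/w7.png

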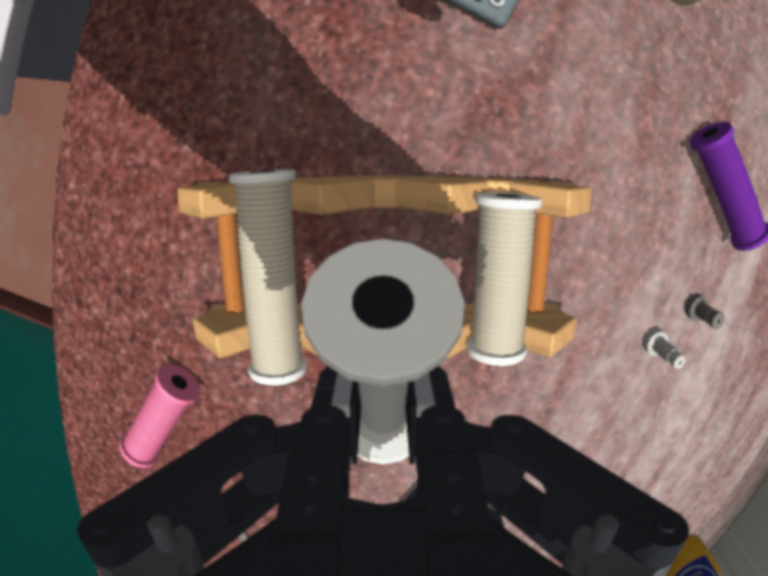

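View pics/t7.png

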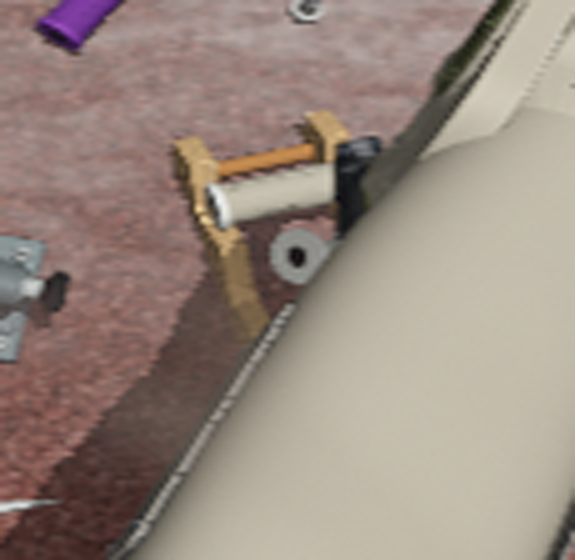

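```bash
cat >> h.py <<'E'
def wray(p,u,v,z):
    f=192/np.tan(np.radians(float(p['vertical_fov']))/2)
    du,dv=u-float(p['cx']),v-float(p['cy']); r=np.hypot(du,dv); th=r/f
    d=np.array([np.sin(th)*du/r,-np.sin(th)*dv/r,-np.cos(th)])
    d=R.from_euler('xyz',p['orientation']).as_matrix()@d; t=np.array(p['xyz'])
    return t+d*(z-t[2])/d[2]
E
python3 - <<'E'
from h import *
p=np.load('pics/w7.npz')
im=p['im'][100:260,110:410]; save('w7c',cv2.resize(im,None,fx=2.6,fy=2.6,interpolation=cv2.INTER_CUBIC))
C=np.array([.5287,-.2019]); a=np.radians(15.6); rx=np.array([np.cos(a),np.sin(a)]); ry=np.array([-rx[1],rx[0]])
for nm,u,v,z in [('tip outer L',310,180,.058),('tip outer R',460,180,.058),('end rail L out',180,188,.055),('end rail R out',588,186,.055),('-rail endL bottom',220,355,.05),('full +end top',510,207,.07),('full -end top',497,358,.065),('-railR in',545,318,.05)]:
    q=wray(p,u/1.5,v/1.5,z)[:2]-C; print(nm,(q@rx*1000).round(1),(q@ry*1000).round(1))
E
```

```text
tip outer L -40.3 58.1
tip outer R 42.3 57.5
end rail L out -120.5 57.6
end rail R out 121.7 57.0
-rail endL bottom -109.4 -53.6
full +end top 68.2 44.6
full -end top 68.9 -48.2
-railR in 103.2 -28.6
```

View pics/w7c.png

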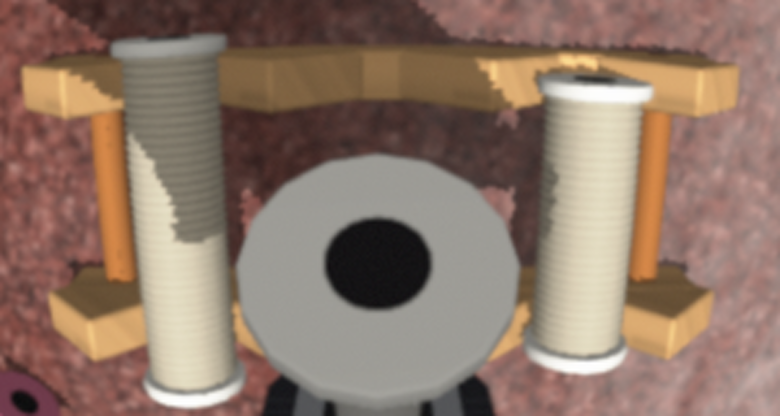

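```bash
python3 -m jog '[0,0,0.5,-3,0.01, 0,0,0,-3,0, 0,0,0,-2,0, 0,0,0,-1,0, 0,0,0,0,0]'; python3 -m jog '[0,-0.05,0.15,-0.5,0, 0,-0.05,0.15,-0.5,0]'
python3 - <<'E'
from h import *
im,D=arm.get_image('wrist'); save('w8',cv2.resize(im,(768,576)))
s=arm.get_state(); print(s['ft_force'],s['torque'],s['opening'],s['eef_pos'])
E
```

```text
time_s: 8.35
eef_pos: [0.5282, -0.1966, 0.0715]
orientation: [-3.141, -0.001, 1.85]
ft_force: [0.4, 0.6, -0.6]
opening: 0.187
time_s: 8.6
eef_pos: [0.5281, -0.1948, 0.0624]
orientation: [3.14, 0.001, 1.849]
ft_force: [0.3, -0.1, 0.0]
opening: 0.189
[-0.8604828   0.80953717 -1.99646537] [ 0.04398205 -0.01188372 -0.00113726] 0.18516898832942155 [ 0.52733228 -0.19428953  0.06145194]
```

View pics/w8.png

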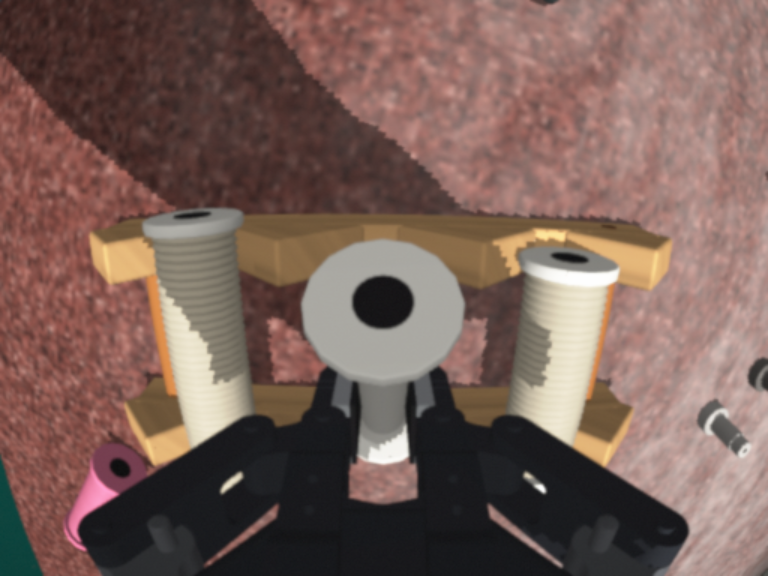

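```bash
python3 -m jog '[0,0,-0.1,-0.4,0, 0,0,-0.1,-0.4,0, 0,0,0,-0.4,0]'
python3 - <<'E'
from h import *
im,D=arm.get_image('wrist'); save('w9',cv2.resize(im,(768,576)))
s=arm.get_state(); print(s['ft_force'],s['torque'],s['opening'],s['eef_pos'])
E
```

```text
time_s: 9.02
eef_pos: [0.5275, -0.1968, 0.0495]
orientation: [3.141, 0.0, 1.849]
ft_force: [-0.1, -0.4, -0.1]
opening: 0.187
[ 0.29188919  0.47306879 -1.73738658] [-0.018511    0.00344564 -0.00127269] 0.18954891030217277 [ 0.52714697 -0.19661967  0.04898415]
```

View pics/w9.png

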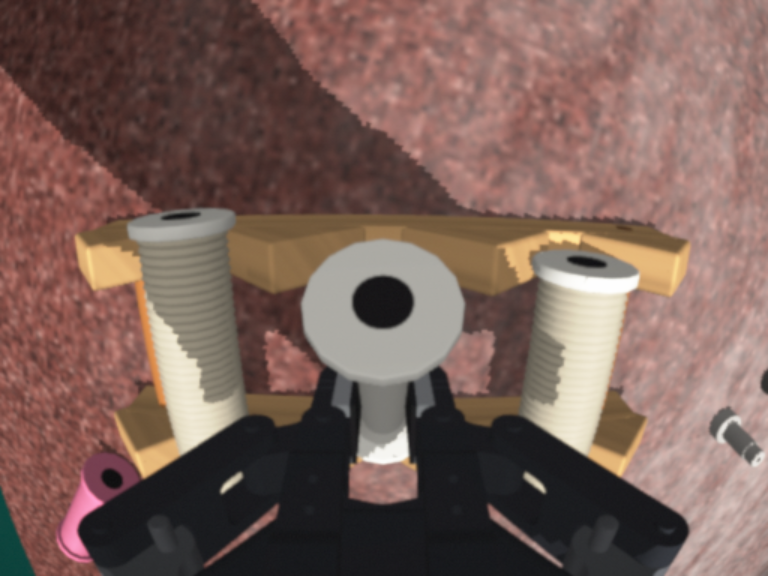

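Run:
```python
from h import *
c=cam('scene'); T=np.array([.5450,.1488,.140]); y=np.radians(-12); ex=np.array([np.cos(y),np.sin(y),0]); ey=np.array([-np.sin(y),np.cos(y),0])
for nm,u,v in [('hi face c',137,243),('hi top',137,221),('hi bot',137,268),('lo flange c',240,276)]:
    d=rays(c,180+u/5-.4,150+v/5-.4); k=((T-c[3])@ex)/(d@ex); q=c[3]+d*k-T
    print(nm,'y %.1f z(rel TCP) %.1f'%(q@ey*1000,q[2]*1000))
```

```text
hi face c y 43.5 z(rel TCP) 42.9
hi top y 42.2 z(rel TCP) 62.7
hi bot y 45.1 z(rel TCP) 19.9
lo flange c y -30.8 z(rel TCP) -16.3
```

```bash
python3 -m jog '[0,0,0,2,0, 0,0,0,2.2,0, 0,0.25,-0.9,0,0, 0,0.25,-0.85,0,0, 0,0,0,-0.8,0, 0,0,0,-0.8,0, 0,0,0,-0.4,0]'
python3 - <<'E'
from h import *
im,D=arm.get_image('wrist'); save('w10',cv2.resize(im,(768,576)))
s=arm.get_state(); print(s['ft_force'],s['torque'],s['opening'],s['eef_pos'])
im,D=arm.get_image('scene'); save('s10',cv2.resize(im[150:255,230:370],None,fx=5,fy=5,interpolation=cv2.INTER_CUBIC))
E
```

```text
time_s: 9.95
eef_pos: [0.5315, -0.2135, 0.0702]
orientation: [-3.14, -0.002, 1.849]
ft_force: [-0.1, 0.2, -0.9]
opening: 0.192
[-0.11976271 -0.35397813 -2.07197998] [ 0.00672309 -0.00656114 -0.01090358] 0.1855913360053624 [ 0.53156065 -0.21347298  0.07011847]
```

View pics/w10.png

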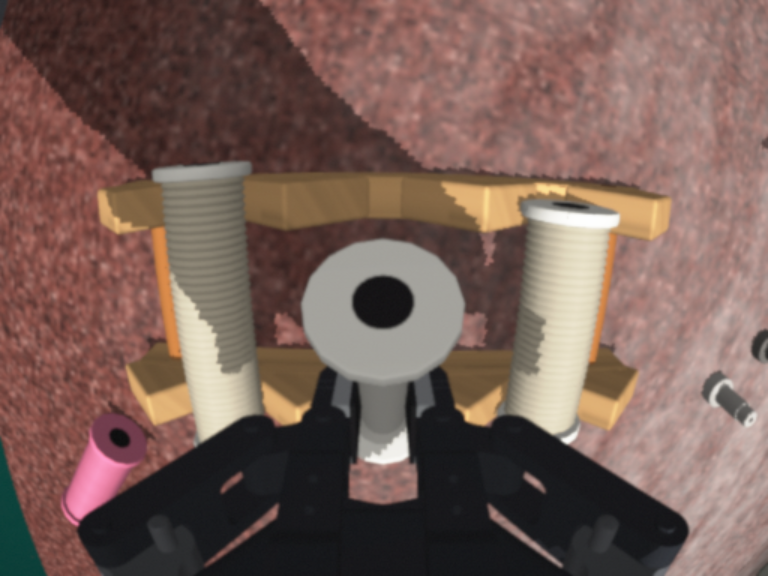

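View pics/s10.png

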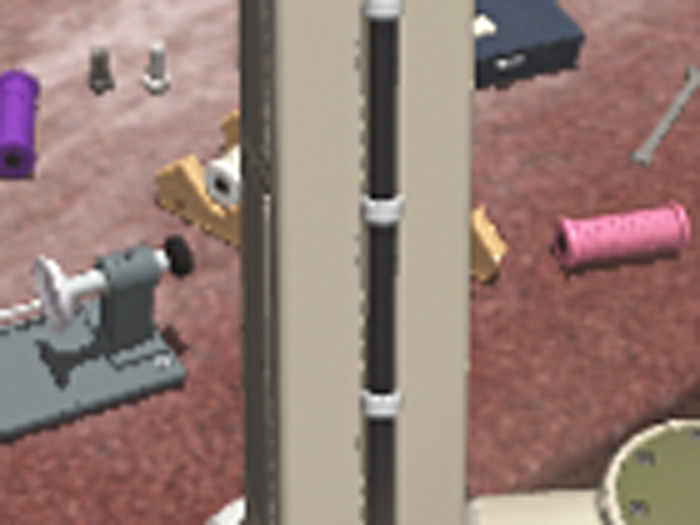

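```bash
python3 -m jog '[0,0,0,-0.3,0, 0,0,0,-0.3,0]';python3 -m jog '[0,-0.03,0.1,-0.3,0, 0,-0.03,0.1,-0.3,0]'; python3 -m jog '[0,-0.05,0.15,-0.3,0, 0,-0.05,0.15,-0.3,0]'
python3 - <<'E'
from h import *
im,D=arm.get_image('wrist'); save('w11',cv2.resize(im,(768,576)))
s=arm.get_state(); print(s['ft_force'],s['torque'],s['opening'],s['eef_pos'])
E
```

```text
time_s: 10.3
eef_pos: [0.5325, -0.2141, 0.0663]
orientation: [3.141, 0.0, 1.849]
ft_force: [-3.7, 3.0, 11.2]
opening: 0.18
time_s: 10.55
eef_pos: [0.5318, -0.2122, 0.0633]
orientation: [3.141, 0.002, 1.849]
ft_force: [-11.9, 3.5, 25.1]
opening: 0.188
time_s: 10.8
eef_pos: [0.5305, -0.2087, 0.0574]
orientation: [3.141, 0.001, 1.849]
ft_force: [-10.9, 4.9, 22.8]
opening: 0.189
[-9.12080457  6.80237418 23.65959679] [ 0.5382021   1.80533978 -0.24906131] 0.18276450546482642 [ 0.53038247 -0.20858446  0.05696606]
```

View pics/w11.png

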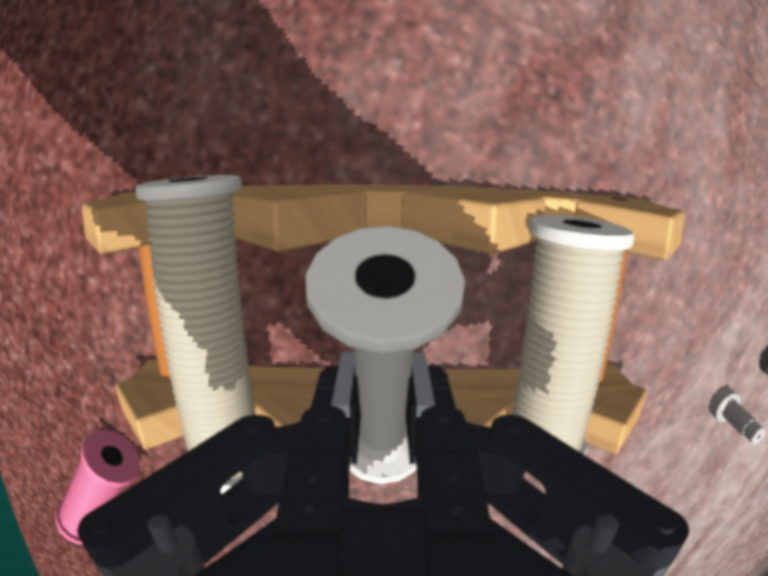

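```bash
python3 -m jog '[0,-0.1,0.1,-0.3,0, 0,-0.08,0.1,-0.3,0, 0,-0.05,0.1,-0.3,0, 0,0,0.05,-0.3,0]'
python3 - <<'E'
from h import *
im,D=arm.get_image('wrist'); save('w12',cv2.resize(im,(768,576)))
s=arm.get_state(); print(s['ft_force'],s['torque'],s['opening'],s['eef_pos'])
E
```

```text
time_s: 11.35
eef_pos: [0.5292, -0.2048, 0.0448]
orientation: [3.139, 0.001, 1.85]
ft_force: [-2.8, 5.9, 14.2]
opening: 0.183
[-5.1386205   6.24569254 15.49028242] [ 0.70139614  0.66303305 -0.0253382 ] 0.1838691068309071 [ 0.52909724 -0.20476529  0.04421201]
```

View pics/w12.png

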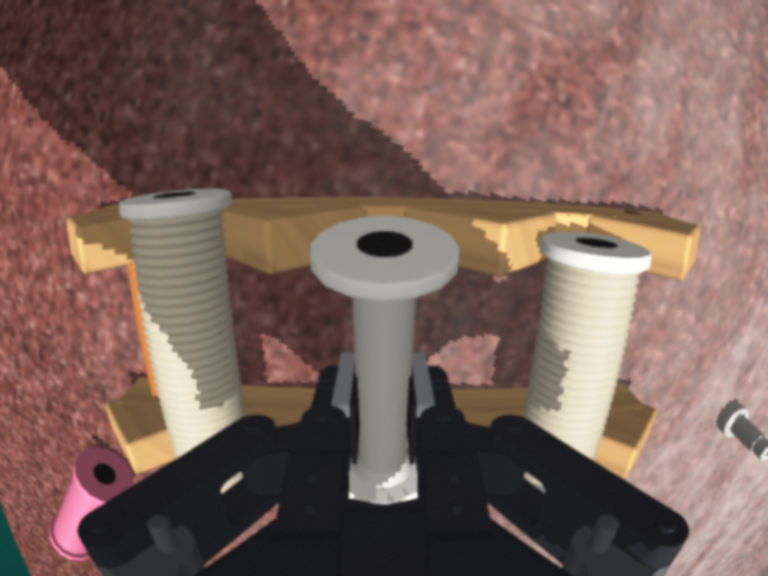

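```bash
python3 -m jog '[0,0,0,-0.4,0, 0,0,0,-0.4,0, 0,0,0,-0.3,0]'
python3 - <<'E'
from h import *
im,D=arm.get_image('wrist'); save('w13',cv2.resize(im,(768,576)))
s=arm.get_state(); print(s['ft_force'],s['torque'],s['opening'],s['eef_pos'])
E
```

```text
time_s: 11.78
eef_pos: [0.5289, -0.2044, 0.0331]
orientation: [3.14, -0.0, 1.85]
ft_force: [-4.0, 5.4, 12.7]
opening: 0.188
[-4.28162076  6.23772276 13.67501856] [ 0.78349095  0.52270985 -0.05966417] 0.18689533041010614 [ 0.52899571 -0.20452465  0.03272839]
```

View pics/w13.png

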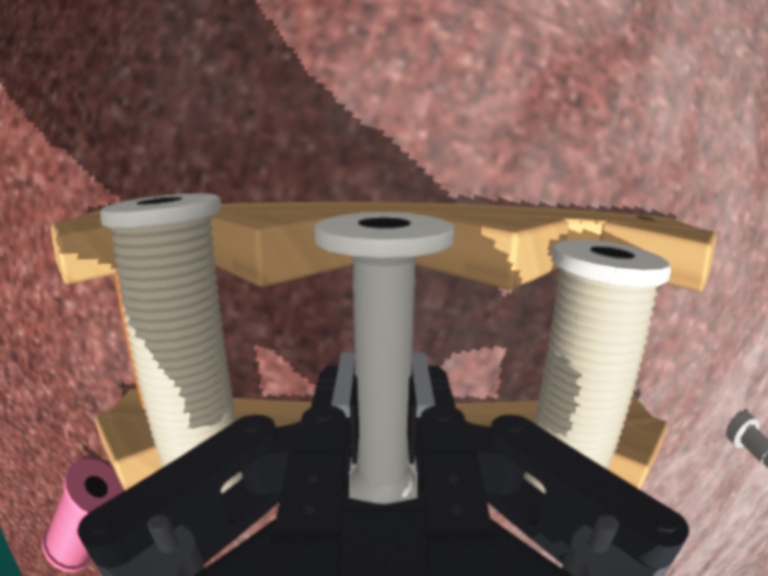

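```bash
python3 -m jog '[0,0.06,-0.24,-0.2,0, 0,0.06,-0.24,0,0, 0,0,0,0,0]'
python3 - <<'E'
from h import *
im,D=arm.get_image('wrist'); save('w14',cv2.resize(im,(768,576)))
s=arm.get_state(); print(s['ft_force'],s['torque'],s['opening'],s['eef_pos'])
E
```

```text
time_s: 12.2
eef_pos: [0.5293, -0.2048, 0.0322]
orientation: [3.138, -0.008, 1.852]
ft_force: [-8.3, 22.2, 31.2]
opening: 0.186
[-7.24554936 21.73063641 30.93087728] [ 3.68847686  1.38720346 -0.24901283] 0.1806094492036691 [ 0.52928195 -0.20480101  0.03220195]
```

View pics/w14.png

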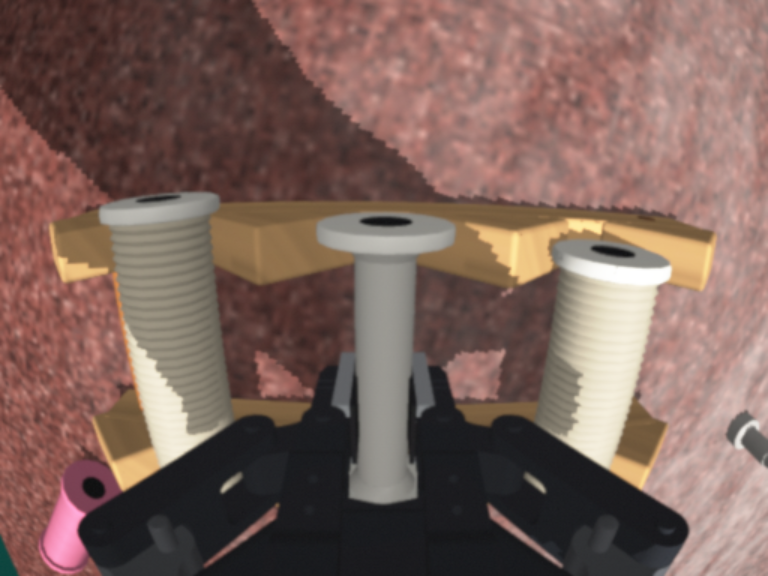

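Run:
```python
from h import *
p=arm.camera_params('wrist')
C=np.array([.5287,-.2019]); a=np.radians(15.6); rx=np.array([np.cos(a),np.sin(a)]); ry=np.array([-rx[1],rx[0]])
for nm,u,v,z in [('hole',386,221,.05),('hole',386,221,.06),('flange in bottom L',318,237,.05),('full hole',613,251,.05),('long hole',158,199,.05),('tip out',300,207,.058),('tip in L',262,225,.058),('tip in R',518,228,.058)]:
    q=wray(p,u/1.5,v/1.5,z)[:2]-C; print(nm,(q@rx*1000).round(1),(q@ry*1000).round(1))
print((arm.get_state()['eef_pos'][:2]-C)@rx,(arm.get_state()['eef_pos'][:2]-C)@ry)
```

```text
hole 0.7 55.7
hole 0.6 57.4
flange in bottom L -18.6 51.0
full hole 72.2 48.7
long hole -68.3 63.6
tip out -22.1 60.8
tip in L -32.8 56.1
tip in R 36.6 56.0
-0.00021962531380173908 -0.002950640663950633
```

```bash
python3 -m jog '[0,0.04,-0.1,0.5,0, 0,0.03,-0.1,0,0, 0,0,0,0,0]'
python3 - <<'E'
from h import *
s=arm.get_state(); print(s['ft_force'],s['eef_pos'])
p=arm.camera_params('wrist')
im,D=arm.get_image('wrist'); save('w15',cv2.resize(im,(768,576)))
E
```

```text
time_s: 12.62
eef_pos: [0.5311, -0.2128, 0.0339]
orientation: [3.14, 0.001, 1.849]
ft_force: [1.1, 2.8, 3.7]
opening: 0.185
[1.09396479 2.78661214 3.67352403] [ 0.53114798 -0.21277256  0.03394711]
```

View pics/w15.png

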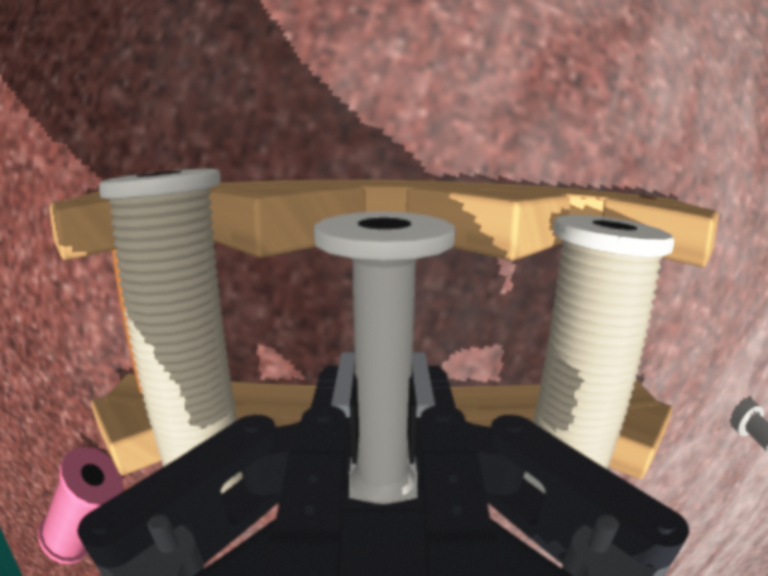

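```bash
python3 -m jog '[0,-0.05,0.19,0,0, 0,0,0,-0.1,0, 3,0,0,0,0, 4,0,0,0,0, 4,0,0,0,0, 4,0,0,1,0, 4,0,0,4,0, 4,0,0,4,0]'
python3 - <<'E'
from h import *
s=arm.get_state(); print(s['ft_force'],s['eef_pos'])
p=arm.camera_params('wrist')
im,D=arm.get_image('wrist'); save('w16',cv2.resize(im,(768,576)))
C=np.array([.5287,-.2019]); a=np.radians(15.6); rx=np.array([np.cos(a),np.sin(a)]); ry=np.array([-rx[1],rx[0]])
np.savez('pics/w16.npz',im=im,D=D,**{k:v for k,v in p.items()})
E
```

```text
time_s: 13.68
eef_pos: [0.5297, -0.2104, 0.1241]
orientation: [-3.141, -0.001, 1.849]
ft_force: [-0.2, -0.2, -0.6]
opening: 0.468
[-0.15181853 -0.21192639 -0.56276022] [ 0.52967303 -0.2103726   0.12407928]
```

View pics/w16.png

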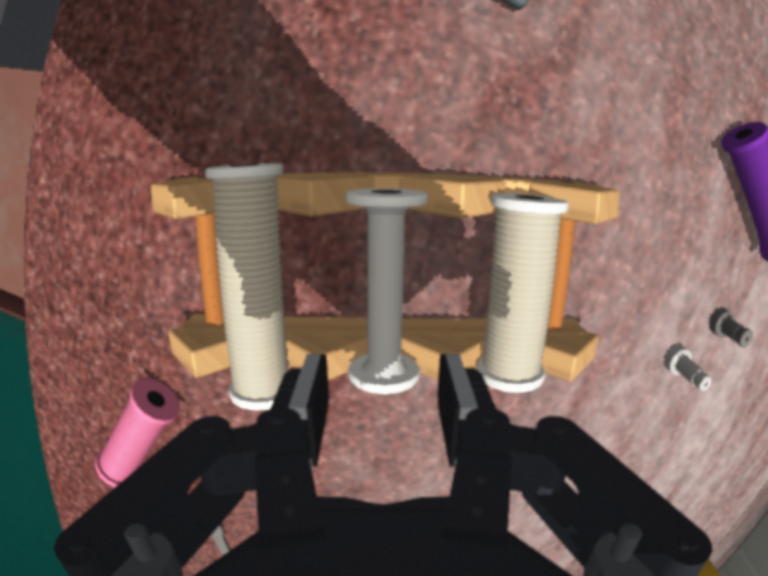

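Run:
```python
from h import *
d=np.load('pics/top0.npz'); im,D=d['im'],d['D']; P=cloud(cam('top'),D)
C=np.array([.5287,-.2019]); a=np.radians(15.6); rx=np.array([np.cos(a),np.sin(a)]); ry=np.array([-rx[1],rx[0]])
hsv=cv2.cvtColor(im,cv2.COLOR_RGB2HSV)
q=P[...,:2]-C; A=q@rx;B=q@ry
m=(abs(B)<.03)&(A>.09)&(A<.125)&(hsv[...,0]<20)&(hsv[...,1]>140)
print(m.sum(),np.median(P[m],0),np.percentile(P[m][:,2],[10,50,90]),np.percentile(A[m],[5,50,95]))
p=np.load('pics/w16.npz')
for nm,u,v,z in [('full + top',530,207,.067),('full - bottom',515,387,.04),('full -end top',513,380,.06),('bar L',558,270,.02),('bar R',572,270,.02),('empty +',387,203,.067),('empty-',385,385,.04)]:
    w=wray(p,u/1.5,v/1.5,z)[:2]-C; print(nm,(w@rx*1000).round(1),(w@ry*1000).round(1))
```

```text
61 [ 0.63094332 -0.17536192  0.01901932] [0.01469624 0.01901932 0.021552  ] [0.10236335 0.1065654  0.11167521]
full + top 67.2 45.8
full - bottom 79.8 -65.7
full -end top 70.8 -48.9
bar L 105.1 2.4
bar R 114.6 2.5
empty + 0.9 45.8
empty- 1.1 -62.7
```

```bash
python3 -m jog '[4.8,3.6,0.5,0,0, 4.8,3.7,0.5,0,0, 4.8,0,0,-3,0, 4.8,0,0,-2,0]'
python3 - <<'E'
from h import *
s=arm.get_state(); print(s['ft_force'],s['eef_pos'])
im,D=arm.get_image('wrist'); save('w17',cv2.resize(im,(768,576)))
E
```

```text
time_s: 14.22
eef_pos: [0.6032, -0.2002, 0.0721]
orientation: [-3.141, -0.0, 1.85]
ft_force: [0.0, 0.3, 0.4]
opening: 0.564
[0.02300174 0.26639053 0.35349924] [ 0.60323829 -0.20017411  0.07210403]
```

View pics/w17.png

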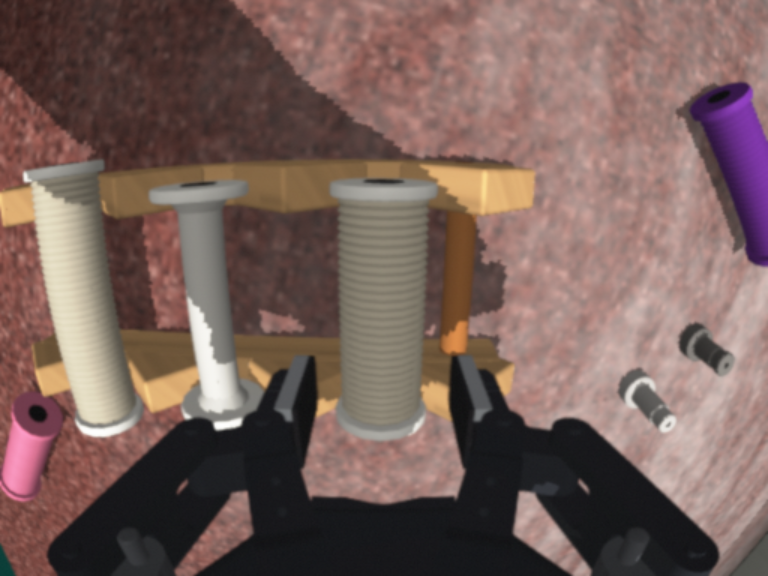

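```bash
python3 -m jog '[4.8,0,0,-2,0, 4.8,0,0,-1.1,0, 4.8,0,0,-1,0, 4.8,0,0,0,0]'; python3 -m jog '[3,0,0,0,0, 3,0,0,0,0, 3,0,0,0,0]';python3 -m jog '[2,0,0,0,0, 2,0,0,0,0]'; python3 -m jog '[0,0,0,0,0, 0,0,0,0,0]'
```

```text
time_s: 14.78
eef_pos: [0.6026, -0.2004, 0.0314]
orientation: [-3.141, -0.001, 1.849]
ft_force: [-0.1, -0.3, -0.7]
opening: 0.56
time_s: 15.15
eef_pos: [0.6029, -0.2009, 0.0326]
orientation: [3.141, 0.001, 1.848]
ft_force: [-3.4, -1.3, 5.9]
opening: 0.38
time_s: 15.4
eef_pos: [0.603, -0.2009, 0.0327]
orientation: [3.141, 0.001, 1.848]
ft_force: [-4.2, -1.0, 5.0]
opening: 0.377
time_s: 15.65
eef_pos: [0.603, -0.2009, 0.0327]
orientation: [3.141, 0.001, 1.848]
ft_force: [-4.1, -1.0, 5.4]
opening: 0.382
```

```bash
python3 -m jog '[0,0,0,1,0, 0,0,0,3,0, 0,0,0,5,0, 0,0,0,4.7,0]'; python3 -m jog '[0,-0.9,4.5,0,-0.07, 0,-0.9,4.5,0,-0.07, 0,-0.9,4.5,0,-0.07, 0,-0.9,4.5,0,-0.07, 0,-0.9,4.5,0,-0.07, 0,-0.9,4.5,0,-0.07, 0,-1.05,4.5,0,-0.068, 0,0,0,0,0]'
python3 - <<'E'
from h import *
s=arm.get_state(); print(s['ft_force'],s['eef_pos'])
im,D=arm.get_image('wrist'); save('w18',cv2.resize(im,(768,576)))
im,D=arm.get_image('scene'); save('s18',cv2.resize(im[130:255,180:320],None,fx=5,fy=4.5,interpolation=cv2.INTER_CUBIC))
E
```

```text
time_s: 16.15
eef_pos: [0.6033, -0.2003, 0.1704]
orientation: [3.141, -0.0, 1.849]
ft_force: [0.7, 0.1, -1.6]
opening: 0.38
time_s: 17.15
eef_pos: [0.5377, 0.1176, 0.1692]
orientation: [3.141, -0.001, 1.366]
ft_force: [0.3, -0.5, -1.6]
opening: 0.378
[ 0.34310549 -0.46337602 -1.63534047] [0.53765202 0.11763141 0.16924965]
```

View pics/w18.png

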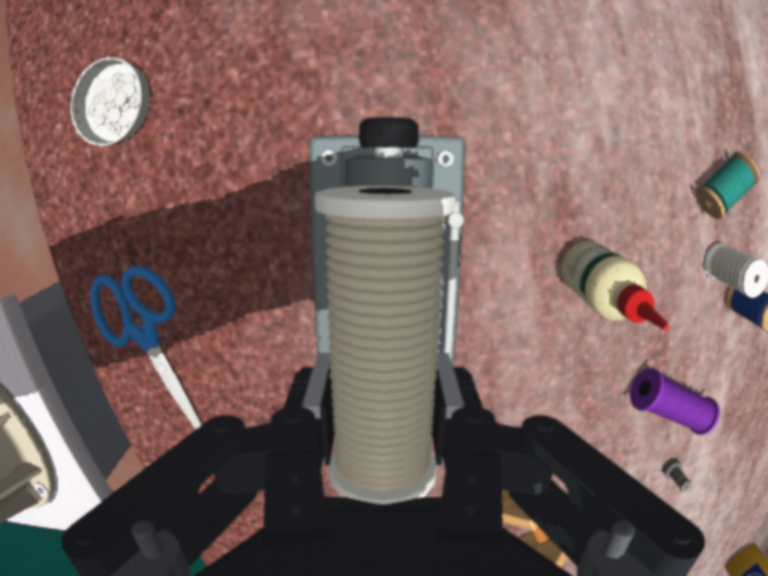

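View pics/s18.png

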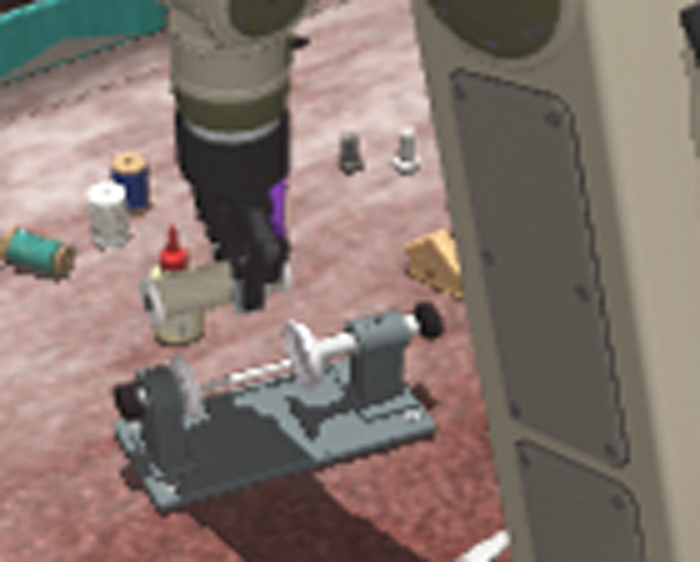

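```bash
python3 -m jog '[0,0.1,-0.1,-3,-0.005, 0,0,0,-1.5,0, 0,0,0,-0.5,0]'; python3 -m jog '[0,0,0,-0.5,0, 0,0,0,-0.5,0]'; python3 -m jog '[0,0,0,-0.4,0, 0,0,0,-0.4,0]'
```

```text
time_s: 17.62
eef_pos: [0.5389, 0.1126, 0.1177]
orientation: [-3.14, 0.001, 1.355]
ft_force: [-0.7, 0.6, -1.5]
opening: 0.377
time_s: 17.88
eef_pos: [0.5402, 0.1128, 0.1101]
orientation: [3.139, 0.001, 1.355]
ft_force: [-3.9, -4.4, 12.3]
opening: 0.378
time_s: 18.12
eef_pos: [0.541, 0.1119, 0.1034]
orientation: [3.137, 0.002, 1.355]
ft_force: [-3.6, -7.3, 9.8]
opening: 0.38
```

```bash
python3 -m jog '[0,-0.1,0,-0.4,0, 0,-0.05,0,-0.4,0, 0,-0.05,0,-0.4,0]'
python3 - <<'E'
from h import *
im,D=arm.get_image('wrist'); save('w19',cv2.resize(im,(768,576)))
im,D=arm.get_image('scene'); save('s19',cv2.resize(im[130:255,180:320],None,fx=5,fy=4.5,interpolation=cv2.INTER_CUBIC))
E
```

```text
time_s: 18.5
eef_pos: [0.5407, 0.1119, 0.0919]
orientation: [3.134, 0.001, 1.354]
ft_force: [-0.6, -7.7, 13.4]
opening: 0.382
```

View pics/w19.png

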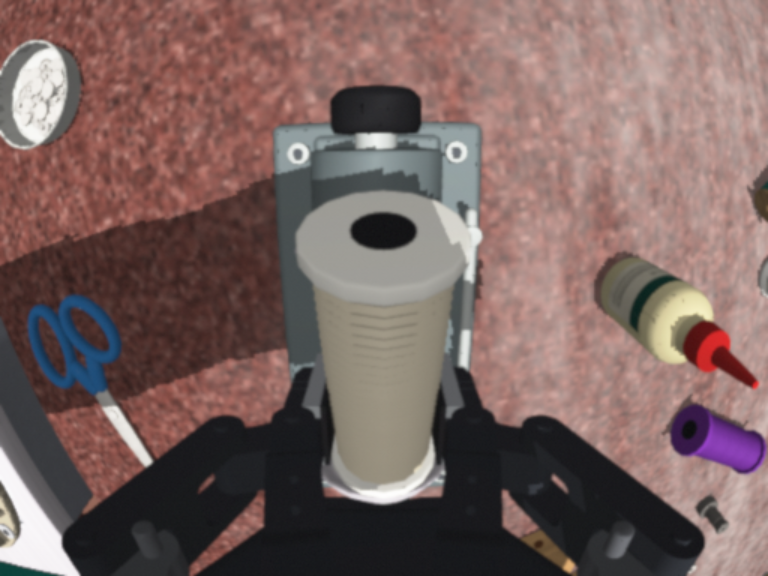

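View pics/s19.png

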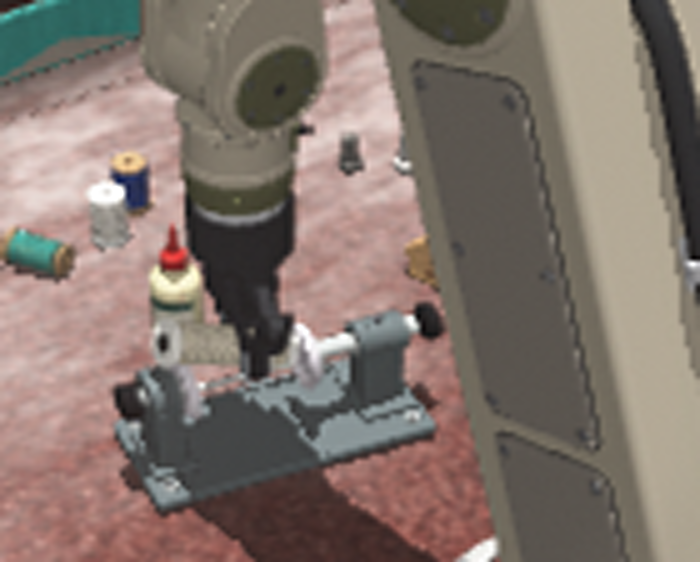

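```bash
python3 -m jog '[0,0,0.3,-0.4,0, 0,0,0.3,-0.4,0, 0,0,0.2,-0.4,0, 0,0,0.2,-0.4,0]'
python3 - <<'E'
from h import *
im,D=arm.get_image('wrist'); save('w20',cv2.resize(im,(768,576)))
im,D=arm.get_image('scene'); save('s20',cv2.resize(im[150:255,180:320],None,fx=5,fy=5,interpolation=cv2.INTER_CUBIC))
E
```

```text
time_s: 19.1
eef_pos: [0.5417, 0.1194, 0.0762]
orientation: [3.131, 0.006, 1.352]
ft_force: [-0.2, -9.9, 5.6]
opening: 0.378
```

View pics/w20.png

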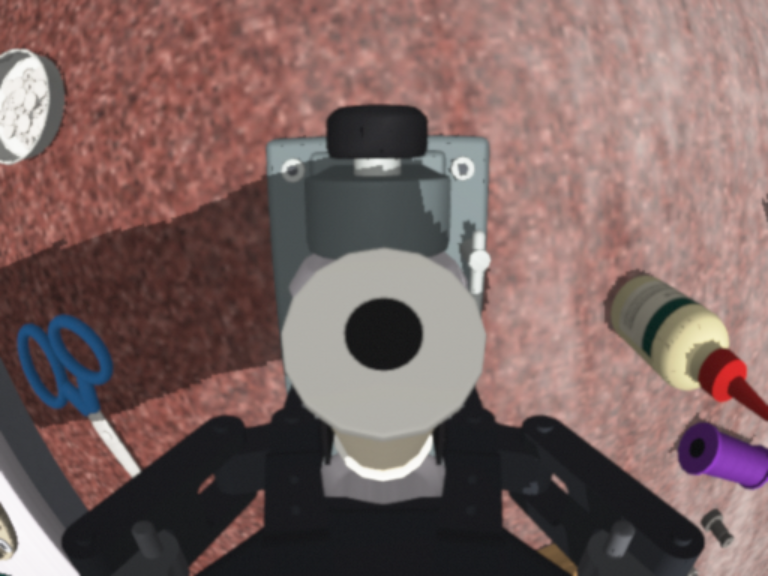

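View pics/s20.png

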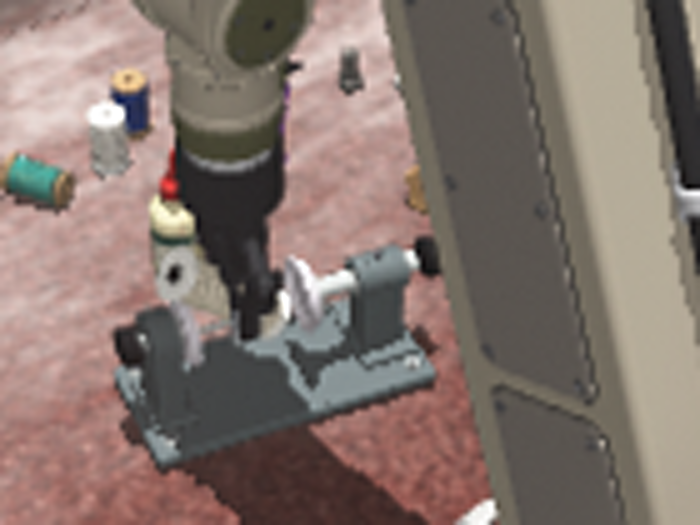

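```bash
python3 -m jog '[0,-0.15,-0.5,1.5,0.005, 0,-0.1,-0.3,2.5,0.005, 0,0,0,1.5,0,0,0,0,0,0]'
python3 - <<'E'
from h import *
s=arm.get_state(); print(s['ft_force'],s['eef_pos'],s['orientation'])
im,D=arm.get_image('wrist'); save('w21',cv2.resize(im,(768,576)))
im,D=arm.get_image('scene'); np.savez('pics/s21.npz',im=im,D=D); save('s21',cv2.resize(im[140:240,190:290],None,fx=7.5,fy=6,interpolation=cv2.INTER_CUBIC))
E
```

```text
time_s: 19.7
eef_pos: [0.5361, 0.1158, 0.1294]
orientation: [3.138, -0.001, 1.366]
ft_force: [-0.3, 0.8, -1.1]
opening: 0.384
[-0.31936476  0.82121978 -1.08001158] [0.53614936 0.11577125 0.12937297] [ 3.13844411e+00 -1.11141212e-03  1.36607870e+00]
```

View pics/w21.png

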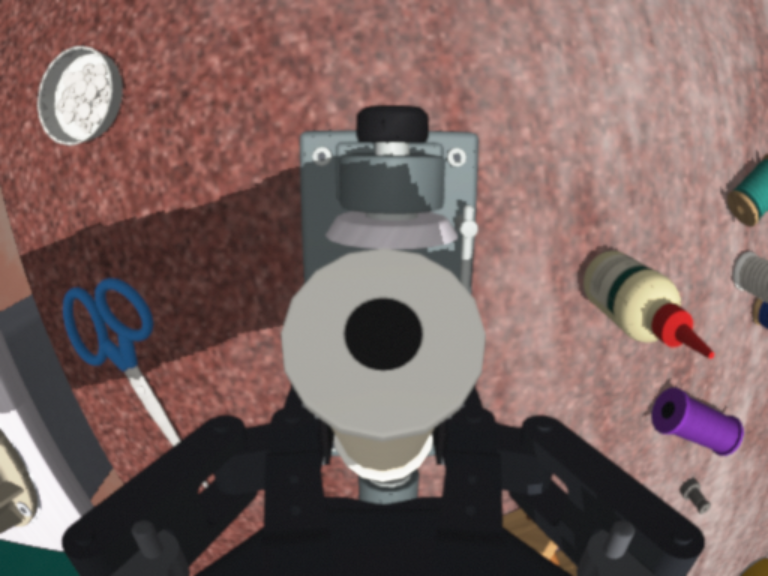

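View pics/s21.png

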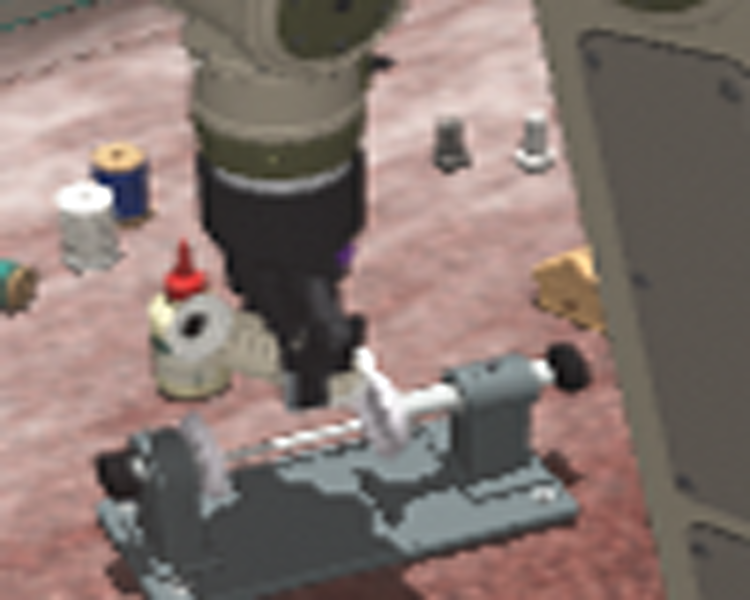

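```bash
cat >> h.py <<'E'
def inplane(o,d,T,ex,ey):
    k=((T-o)@ex)/(d@ex); q=o+d*k-T; return q@ey*1000,q[2]*1000
def wdir(p,u,v):
    return wray(p,u,v,0)-np.array(p['xyz'])
def fr(yaw):
    y=yaw-np.pi/2; return np.array([np.cos(y),np.sin(y),0]),np.array([-np.sin(y),np.cos(y),0])
E
python3 - <<'E'
from h import *
from scipy.optimize import least_squares
c=cam('scene'); p=arm.camera_params('wrist'); s=arm.get_state(); T=np.array(s['eef_pos']); ex,ey=fr(s['orientation'][2])
d=rays(c,190+195/7.5-.4,140+325/6-.4); print('hi hole scene (in plane)',inplane(c[3],d,T,ex,ey))
w=wdir(p,383/1.5,334/1.5); n=w/np.linalg.norm(w); print('wrist cam rel',(p['xyz']-T)@ey*1e3,(p['xyz']-T)[2]*1e3,'dir',n@ey,n[2],n@ex)
A=np.stack([d,-n],1); k=np.linalg.lstsq(A,p['xyz']-c[3],rcond=None)[0]; q=c[3]+d*k[0]-T; q2=p['xyz']+n*k[1]-T
print('tri',q@ex*1e3,q@ey*1e3,q[2]*1e3,'|',q2@ex*1e3,q2@ey*1e3,q2[2]*1e3)
for v in(434,468,478):
    w=wdir(p,384/1.5,v/1.5); w/=np.linalg.norm(w); print(v,w@ey,w[2])
E
```

```text
hi hole scene (in plane) (np.float64(47.13856865233284), np.float64(67.50516787566049))
wrist cam rel 80.45027616233983 141.33229833657077 dir -0.4111820845471022 -0.911552941493602 0.0007267749731216234
tri 0.7807850727901208 46.88198625417835 66.77553700235892 | 0.785626839023101 46.829909618691595 66.79903152191471
434 -0.6035704667429362 -0.7973034215078709
468 -0.6625424870036 -0.7490174633244719
478 -0.6791694926004136 -0.7339743942128636
```

```bash
python3 -m jog '[0,0,0,2,0, 0,0.95,-4.54,0,0.07, 0,0.95,-4.54,0,0.07, 0,0.95,-4.54,0,0.07, 0,0.95,-4.54,0,0.07, 0,0.95,-4.54,0,0.07, 0,0.95,-4.54,0,0.07, 0,0.98,-4.5,0,0.065, 0,0,0,-3.5,0, 0,0,0,-3.5,0]'; python3 -m jog '[0,0,0,-1.5,0, 0,0,0,0,0]'
python3 - <<'E'
from h import *
im,D=arm.get_image('wrist'); save('w22',cv2.resize(im,(768,576)))
E
```

```text
time_s: 21.05
eef_pos: [0.6014, -0.2026, 0.0757]
orientation: [-3.141, -0.001, 1.85]
ft_force: [-0.5, 0.1, -1.8]
opening: 0.383
time_s: 21.3
eef_pos: [0.6006, -0.2011, 0.0611]
orientation: [-3.139, -0.002, 1.851]
ft_force: [0.0, -0.0, -0.6]
opening: 0.385
```

View pics/w22.png

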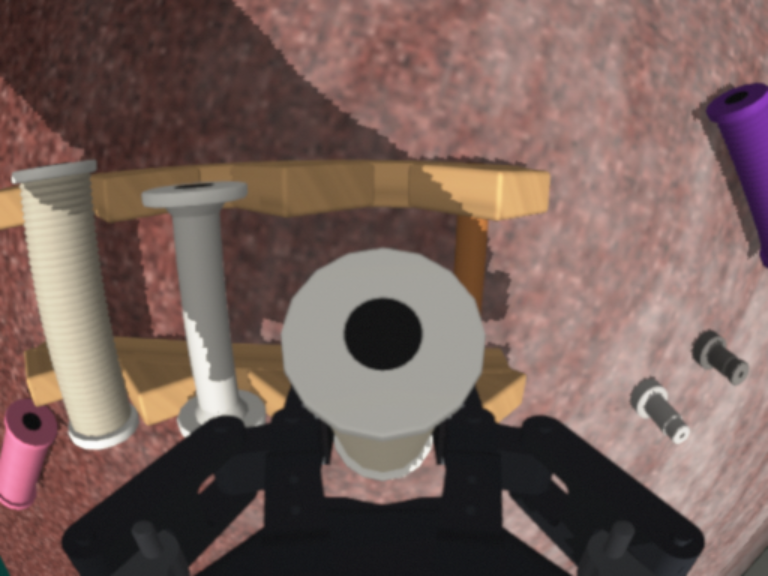

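```bash
python3 -m jog '[0,0.25,0,-0.7,0, 0,0,0,-0.5,0, 0,-0.03,0.1,-0.3,0, 0,-0.04,0.15,-0.4,0]'; python3 -m jog '[0,-0.04,0.14,-0.4,0, 0,-0.04,0.14,-0.4,0]'
python3 - <<'E'
from h import *
im,D=arm.get_image('wrist'); save('w23',cv2.resize(im,(768,576)))
E
```

```text
time_s: 21.85
eef_pos: [0.6045, -0.201, 0.0478]
orientation: [3.14, 0.005, 1.85]
ft_force: [-11.0, 0.1, 32.8]
opening: 0.38
time_s: 22.1
eef_pos: [0.6031, -0.1989, 0.0432]
orientation: [3.14, 0.007, 1.849]
ft_force: [-19.1, 5.1, 44.3]
opening: 0.378
```

View pics/w23.png

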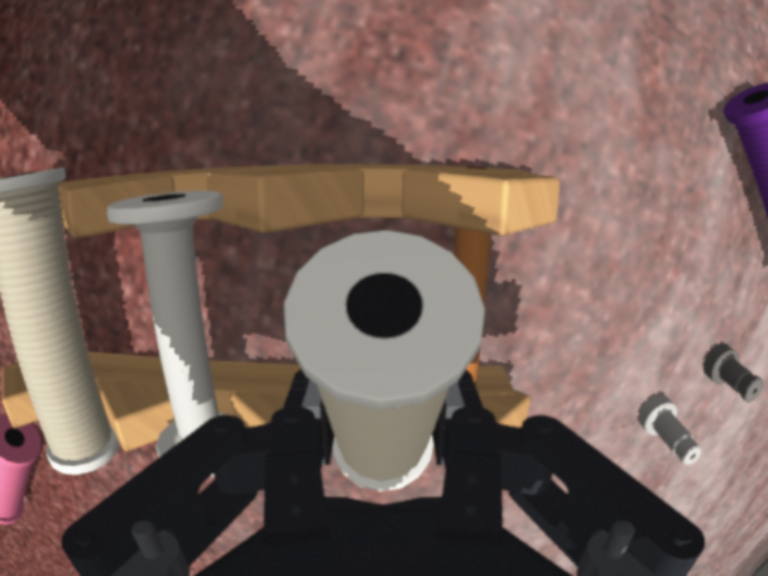

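```bash
python3 -m jog '[0,-0.2,0.1,-0.3,0, 0,-0.08,0.1,-0.3,0, 0,-0.02,0.1,-0.3,0]'; python3 -m jog '[0,0,0.1,-0.3,0, 0,0,0.1,-0.3,0]'
python3 - <<'E'
from h import *
im,D=arm.get_image('wrist'); save('w24',cv2.resize(im,(768,576)))
E
```

```text
time_s: 22.52
eef_pos: [0.6013, -0.1945, 0.0329]
orientation: [3.137, 0.005, 1.851]
ft_force: [-7.2, 3.3, 23.6]
opening: 0.385
time_s: 22.78
eef_pos: [0.6008, -0.1924, 0.0256]
orientation: [3.139, 0.004, 1.851]
ft_force: [-7.6, 4.2, 23.9]
opening: 0.378
```

View pics/w24.png

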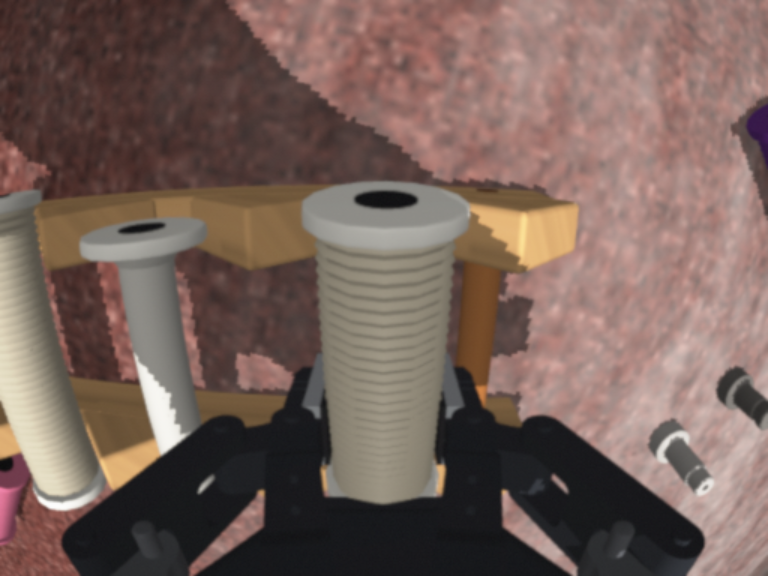

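```bash
python3 -m jog '[0,0,0,-0.25,0, 3.4,0,0,0.1,0, 4.2,0,0,0.2,0, 4.2,0,0,0.2,0, 4.2,0,0,0,0]'
python3 - <<'E'
from h import *
p=arm.camera_params('wrist'); im,D=arm.get_image('wrist'); save('w25',cv2.resize(im,(768,576)))
s=arm.get_state(); print(s['eef_pos'],s['ft_force'])
E
```

```text
time_s: 23.45
eef_pos: [0.5999, -0.1917, 0.0232]
orientation: [3.141, -0.0, 1.851]
ft_force: [0.3, 0.4, -0.8]
opening: 0.494
[ 0.59984192 -0.19166484  0.02309194] [ 0.03681592  0.04252745 -0.92710802]
```

View pics/w25.png

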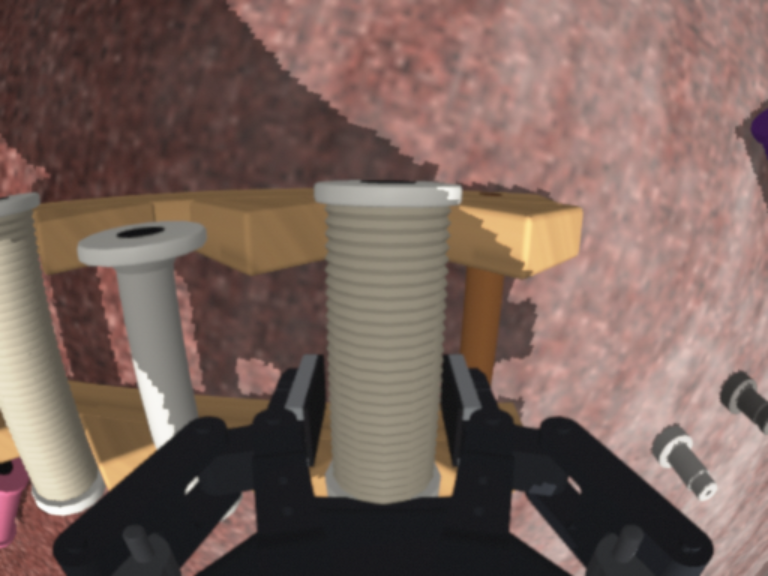

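Run:
```python
from h import *
p=arm.camera_params('wrist'); s=arm.get_state(); T=s['eef_pos']; ex,ey=fr(s['orientation'][2])
C=np.array([.5287,-.2019,0]); a=np.radians(15.6); rx=np.array([np.cos(a),np.sin(a),0]); ry=np.array([-rx[1],rx[0],0])
for nm,u,v,z in [('outer top',388,183,.069),('inner top?',388,205,.066),('low flange inner top L',335,470,.06)]:
    q=wray(p,u/1.5,v/1.5,z); print(nm,(q-T)@ey*1e3,(q-C)@ry*1e3,(q-C)@rx*1e3)
print((T-C)@ry*1e3,(T-C)@rx*1e3)
```

```text
outer top 71.99611471202756 62.73388635139905 72.42425505864193
inner top? 66.82423397346126 57.56256422088058 72.51622833016494
low flange inner top L -13.356147804150176 -22.73757202345159 57.41898525934083
-9.273344787916097 71.27367000674153
```

```bash
python3 -m jog '[4.2,0.07,-0.14,0,0, 2,0,0,0,0, 0,0,0,0,0, 0,0,0,0,0, 0,0,0,2,0, 0,0,0,4,0, 0,0,0,5,0, 0,0,0,3.5,0]'; python3 -m jog '[0,-0.9,4.5,0,-0.07, 0,-0.9,4.5,0,-0.07, 0,-0.9,4.5,0,-0.07, 0,-0.9,4.5,0,-0.07, 0,-0.9,4.5,0,-0.07, 0,-0.9,4.5,0,-0.07, 0,-1.1,3.4,0,-0.07, 0,0,0,0,0]'
python3 - <<'E'
from h import *
from h import *
p=arm.camera_params('wrist'); im,D=arm.get_image('wrist'); save('w26',cv2.resize(im,(768,576)))
s=arm.get_state(); print(s['eef_pos'],s['ft_force'],s['opening'])
im,D=arm.get_image('scene'); save('s26',cv2.resize(im[130:255,180:320],None,fx=5,fy=4.5,interpolation=cv2.INTER_CUBIC))
E
```

```text
time_s: 24.5
eef_pos: [0.6007, -0.1931, 0.1704]
orientation: [3.141, 0.001, 1.851]
ft_force: [1.2, -0.0, -1.7]
opening: 0.385
time_s: 25.5
eef_pos: [0.5339, 0.1132, 0.168]
orientation: [-3.14, 0.0, 1.365]
ft_force: [-0.1, 0.2, -0.8]
opening: 0.379
[0.53466732 0.11194248 0.16807548] [-0.21313835 -0.32486399 -1.27921896] 0.38382968814192314
```

View pics/w26.png

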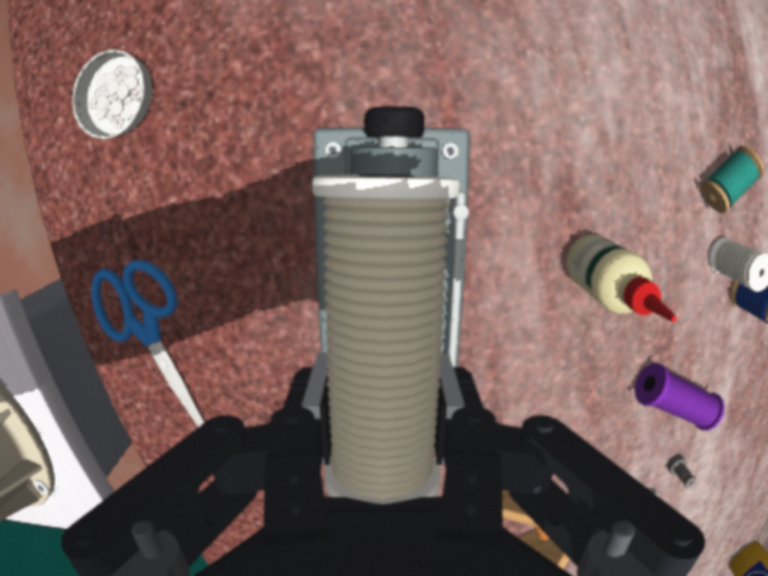

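View pics/s26.png

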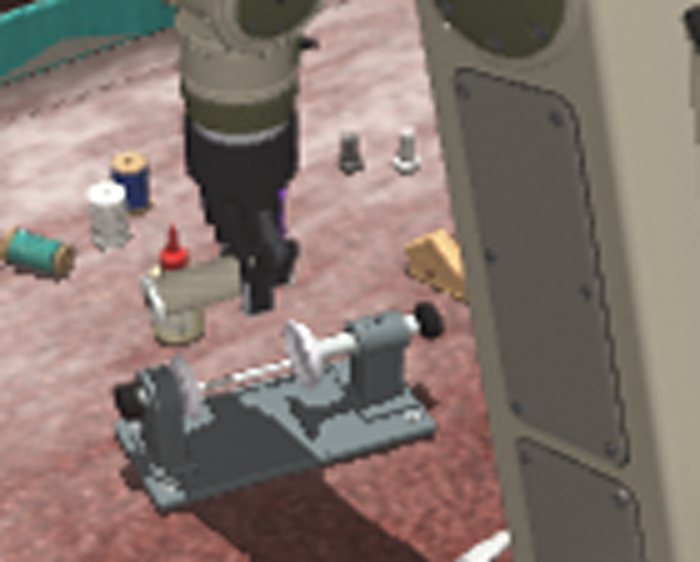

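```bash
python3 -m jog '[0,0.3,0,-3,0, 0,0,0,-2,0, 0,0,0,-0.6,0, 0,0,0,-0.5,0]'; python3 -m jog '[0,-0.05,0.05,-0.5,0, 0,-0.05,0.05,-0.5,0,0,-0.05,0.1,-0.5,0, 0,0,0.1,-0.5,0]';  python3 -m jog '[0,0,0.15,-0.4,0,0,0,0.2,-0.4,0, 0,0,0.2,-0.3,0]'
python3 - <<'E'
from h import *
im,D=arm.get_image('wrist'); save('w27',cv2.resize(im,(768,576)))
E
```

```text
time_s: 26.1
eef_pos: [0.539, 0.1102, 0.1074]
orientation: [3.141, 0.0, 1.36]
ft_force: [-0.8, -0.2, 0.7]
opening: 0.383
time_s: 26.6
eef_pos: [0.5403, 0.1119, 0.0905]
orientation: [3.134, 0.002, 1.359]
ft_force: [1.6, -9.6, 12.1]
opening: 0.383
time_s: 26.98
eef_pos: [0.5398, 0.1166, 0.0793]
orientation: [3.134, 0.004, 1.358]
ft_force: [-0.6, -9.0, 8.4]
opening: 0.379
```

View pics/w27.png

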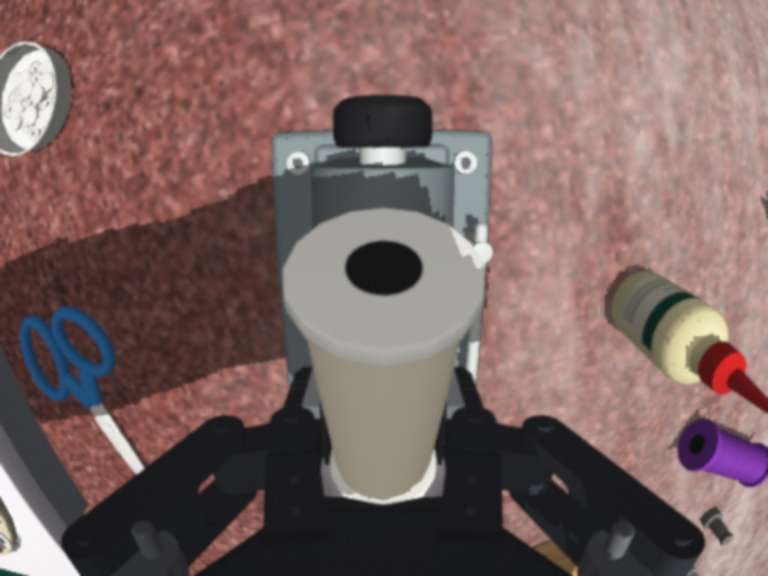

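```bash
python3 -m jog '[0,0,0.2,-0.35,0,0,0,0.2,-0.3,0, 0,0,0,0,0]'
python3 - <<'E'
from h import *
im,D=arm.get_image('wrist'); save('w28',cv2.resize(im,(768,576)))
E
```

```text
time_s: 27.4
eef_pos: [0.539, 0.121, 0.0724]
orientation: [3.136, 0.003, 1.359]
ft_force: [-2.1, -11.0, 9.3]
opening: 0.384
```

View pics/w28.png

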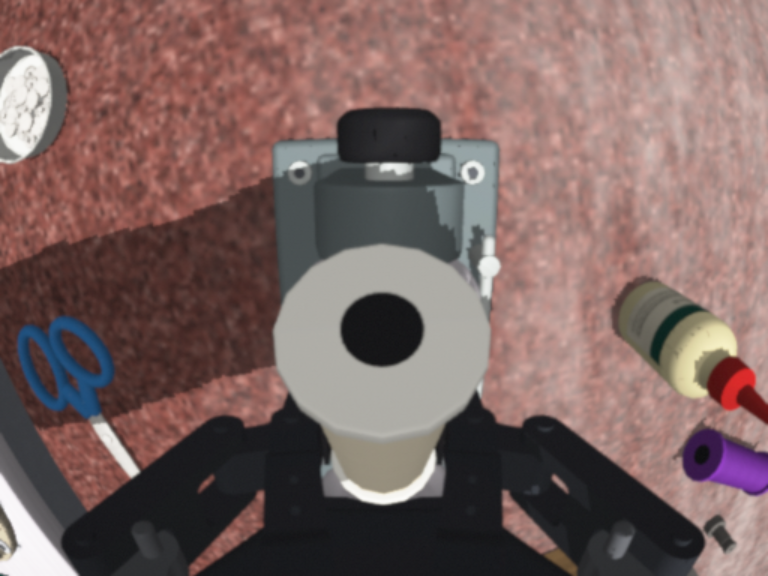

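```bash
python3 -m jog '[0,-0.1,-0.5,1.5,0.005, 0,-0.1,-0.3,2.2,0, 0,0,0,0,0]'
python3 - <<'E'
from h import *
s=arm.get_state(); print(s['ft_force'],s['eef_pos'],s['orientation'])
im,D=arm.get_image('wrist'); save('w29',cv2.resize(im,(768,576)))
im,D=arm.get_image('scene'); save('s29',cv2.resize(im[140:240,190:290],None,fx=7.5,fy=6,interpolation=cv2.INTER_CUBIC))
E
```

```text
time_s: 27.82
eef_pos: [0.5369, 0.1155, 0.1092]
orientation: [3.137, -0.002, 1.366]
ft_force: [1.2, -0.5, -1.3]
opening: 0.381
[ 1.21800641 -0.4954704  -1.31541653] [0.53686129 0.11552825 0.10922926] [ 3.13693839e+00 -1.67720385e-03  1.36574758e+00]
```

View pics/w29.png

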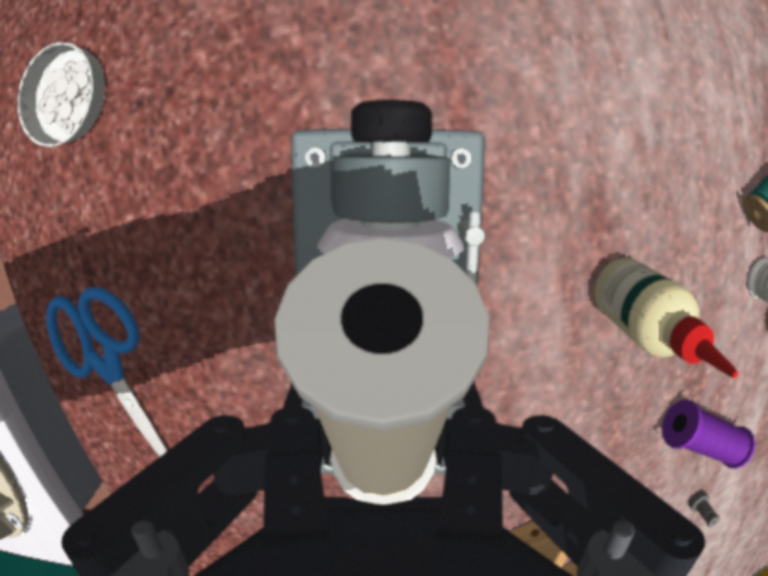

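View pics/s29.png

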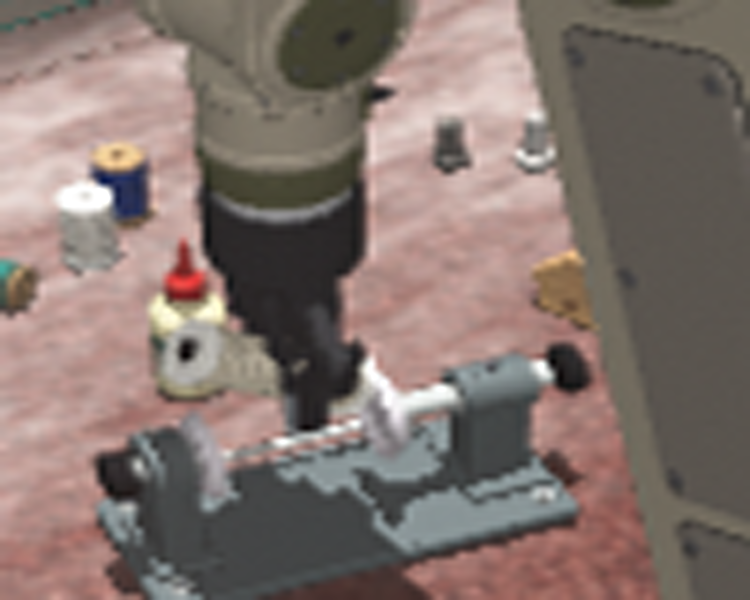

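```bash
cat > m.py <<'E'
from h import *
def meas(wu,wv,su,sv,low=None,off=(190,140),sc=(7.5,6)):
    c=cam('scene'); p=arm.camera_params('wrist'); s=arm.get_state(); T=np.array(s['eef_pos']); ex,ey=fr(s['orientation'][2])
    d=rays(c,off[0]+su/sc[0]-.4,off[1]+sv/sc[1]-.4); n=wdir(p,wu/1.5,wv/1.5); n/=np.linalg.norm(n)
    k=np.linalg.lstsq(np.stack([d,-n],1),p['xyz']-c[3],rcond=None)[0]
    q=c[3]+d*k[0]-T; q2=p['xyz']+n*k[1]-T; h=(q+q2)/2
    print('tri gap',np.linalg.norm(q-q2)*1e3,'hi rel TCP lat,y,z',h@ex*1e3,h@ey*1e3,h[2]*1e3, 'range',k[1])
    if low:
        cam_=np.array([(p['xyz']-T)@ey,(p['xyz']-T)[2]])*1e3; hi=np.array([h@ey,h[2]])*1e3
        w=wdir(p,*[x/1.5 for x in low]); w=np.array([w@ey,w[2]]); 
        th=np.radians(np.arange(-5,60,.25)); u=np.stack([np.cos(th),np.sin(th)],1); v=np.stack([-np.sin(th),np.cos(th)],1)
        P=hi-100*u+20*v-cam_; e=abs(P[:,0]*w[1]-P[:,1]*w[0])/np.linalg.norm(w); i=e.argmin()
        print('tilt',np.degrees(th[i]),'err',e[i]); u,v=u[i],v[i]
        print('centre',hi-50*u,'low top edge',hi-100*u+20*v,'low bottom edge',hi-100*u-20*v,'hi low edge',hi-20*v)
    S=np.array([.5384,.1138,.085]); y=np.radians(-12); cx=np.array([np.cos(y),np.sin(y),0]); cy=np.array([-np.sin(y),np.cos(y),0])
    print('TCP in cradle',((T-S)@cx*1e3).round(1),((T-S)@cy*1e3).round(1),((T-S)[2]*1e3).round(1),'yaw',s['orientation'][2])
E
python3 -c "
from m import *
meas(382,318,188,348,(384,503))"
```

```text
tri gap 0.41735340697872036 hi rel TCP lat,y,z 0.5591622483465005 51.273833579229084 70.64178202306184 range 0.07650659611286552
tilt 37.75 err 0.18514880654153482
centre [11.73935489 40.03091802] low top edge [-40.0394694   25.23384549] low bottom edge [-15.55077819  -6.39373746] hi low edge [63.51817918 54.82799055]
TCP in cradle -3.4 1.1 22.0 yaw 1.3659543808371837
```

```bash
python3 -m jog '[0,0.29,0.24,-0.8,-0.003, 0,0,0,-0.8,0, 0,0,0,-0.7,0, 0,0,0,0,0]'
python3 - <<'E'
from m import *
im,D=arm.get_image('wrist'); save('w30',cv2.resize(im,(768,576)))
im,D=arm.get_image('scene'); save('s30',cv2.resize(im[140:240,190:290],None,fx=7.5,fy=6,interpolation=cv2.INTER_CUBIC))
s=arm.get_state(); print(s['ft_force'],s['eef_pos'],s['orientation'])
E
```

```text
time_s: 28.42
eef_pos: [0.537, 0.1178, 0.0825]
orientation: [-3.139, 0.001, 1.363]
ft_force: [-0.1, -0.7, -0.7]
opening: 0.379
[-0.00426171  0.14471622 -1.35407498] [0.53775741 0.11782361 0.08357333] [-3.14118688e+00  1.78278731e-04  1.36278885e+00]
```

View pics/w30.png

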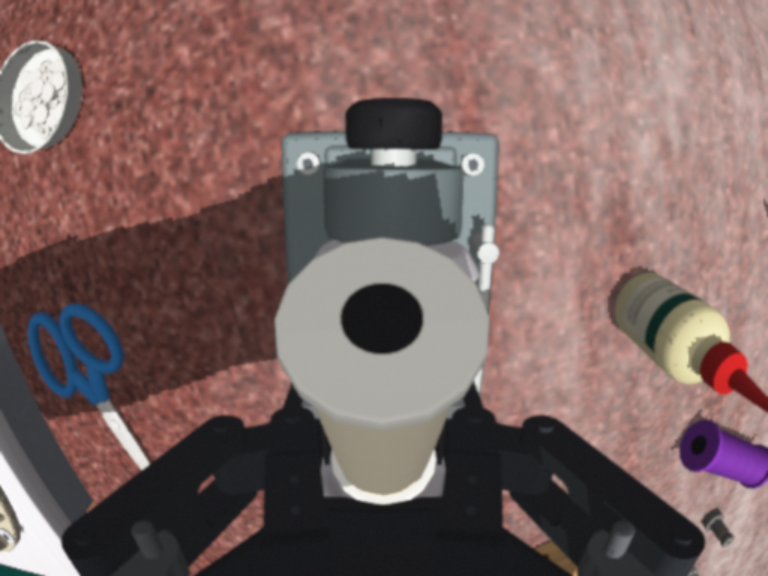

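View pics/s30.png

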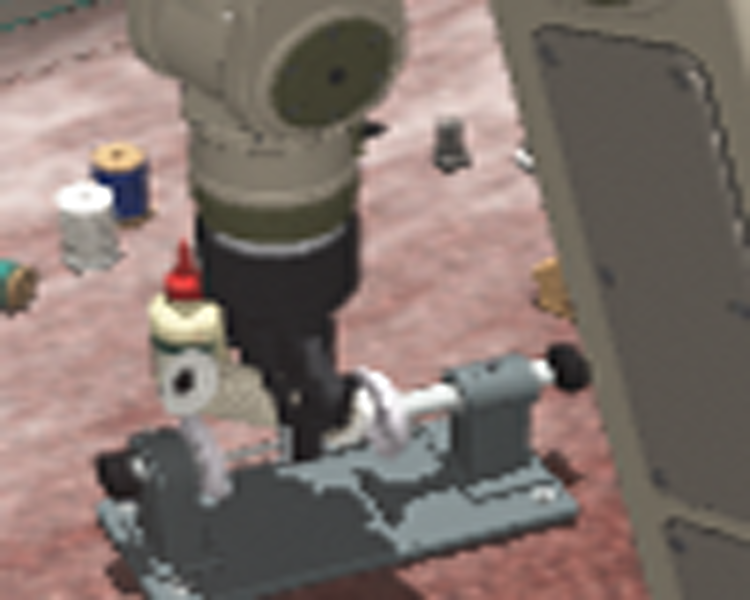

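```bash
python3 -m jog '[0,0.25,-0.05,0.2,0, 0,-0.05,-0.25,-0.2,0, 0,-0.05,-0.25,-0.2,0, 0,-0.05,-0.25,-0.2,0, 0,-0.05,-0.2,-0.15,0, 0,0,0,0,0]'
python3 - <<'E'
from m import *
im,D=arm.get_image('wrist'); save('w31',cv2.resize(im,(768,576)))
im,D=arm.get_image('scene'); save('s31',cv2.resize(im[160:240,210:290],None,fx=9,fy=7.5,interpolation=cv2.INTER_CUBIC))
s=arm.get_state(); print(s['ft_force'],s['eef_pos'],s['orientation'])
E
```

```text
time_s: 29.28
eef_pos: [0.5384, 0.1079, 0.0783]
orientation: [3.142, -0.0, 1.363]
ft_force: [-0.1, 0.7, -1.8]
opening: 0.383
[-0.03302216  1.30508253 -1.70189359] [0.53834436 0.10795706 0.07829803] [-3.14156461e+00 -1.86634952e-04  1.36285170e+00]
```

View pics/w31.png

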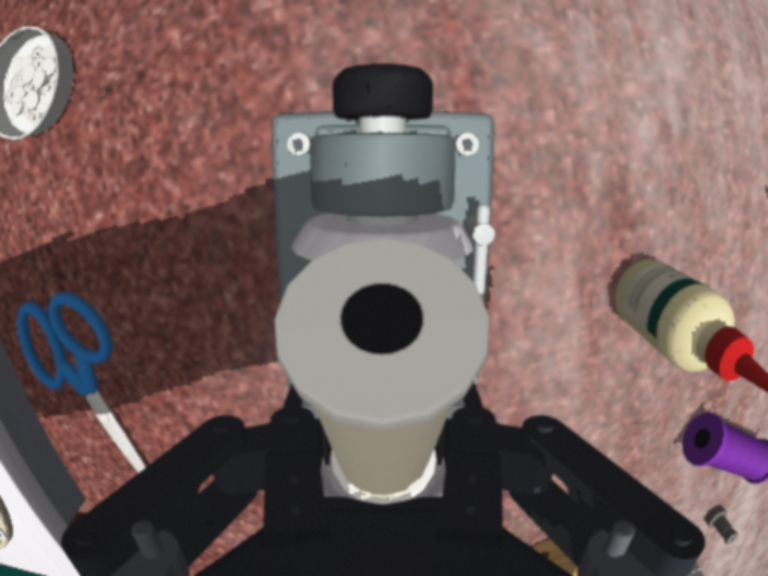

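View pics/s31.png

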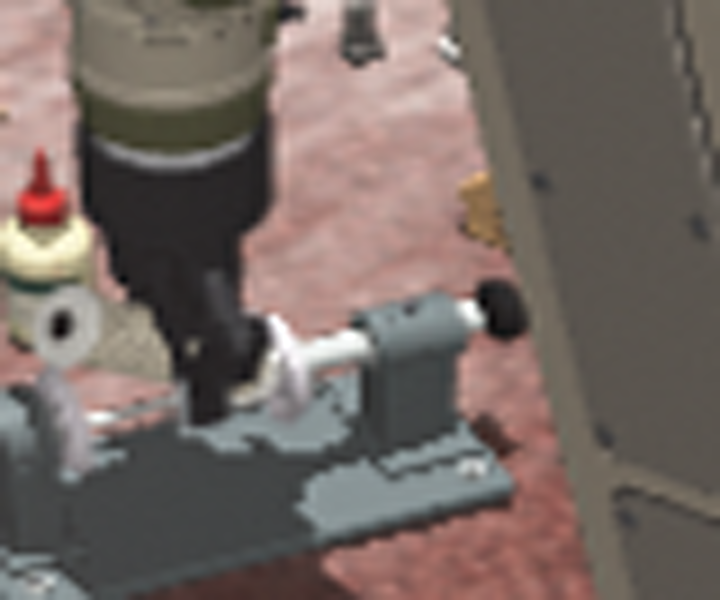

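```bash
python3 -m jog '[0,-0.08,-0.4,0,0, 0,-0.08,-0.4,0,0, 0,-0.08,-0.4,0,0, 0,0,0,0,0]'
python3 - <<'E'
from m import *
im,D=arm.get_image('scene'); save('s32',cv2.resize(im[160:240,210:290],None,fx=9,fy=7.5,interpolation=cv2.INTER_CUBIC))
s=arm.get_state(); print(s['ft_force'],s['eef_pos'],s['orientation'])
E
```

```text
time_s: 29.88
eef_pos: [0.5359, 0.0961, 0.0784]
orientation: [-3.141, -0.001, 1.363]
ft_force: [0.8, 5.8, -2.1]
opening: 0.379
[ 0.86767978  6.37692472 -1.14645984] [0.53592751 0.09620295 0.07836369] [-3.14146149e+00 -1.26490158e-03  1.36290617e+00]
```

View pics/s32.png

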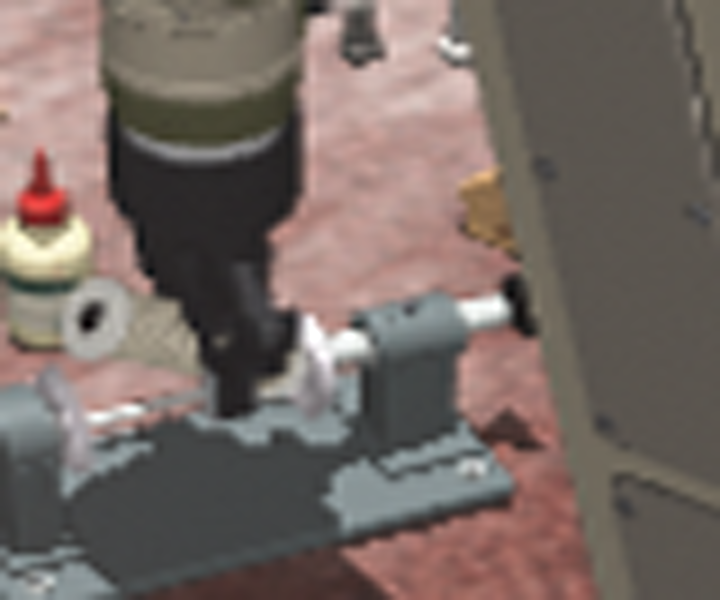

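```bash
python3 -m jog '[0,-0.08,-0.4,0,0, 0,-0.08,-0.4,0,0, 0,-0.08,-0.4,0,0, 0,-0.05,-0.25,0,0, 0,0,0,0,0]'
python3 - <<'E'
from m import *
im,D=arm.get_image('scene'); save('s33',cv2.resize(im[160:240,210:290],None,fx=9,fy=7.5,interpolation=cv2.INTER_CUBIC))
s=arm.get_state(); print(s['ft_force'],s['eef_pos'],s['orientation'])
im,D=arm.get_image('wrist'); save('w33',cv2.resize(im,(768,576)))
E
```

```text
time_s: 30.55
eef_pos: [0.533, 0.0825, 0.0784]
orientation: [-3.141, -0.003, 1.363]
ft_force: [0.9, 7.4, -1.6]
opening: 0.378
[ 0.78730582  8.32231668 -1.55599449] [0.53297825 0.08255235 0.07838004] [-3.14112871e+00 -2.87499693e-03  1.36353314e+00]
```

View pics/s33.png

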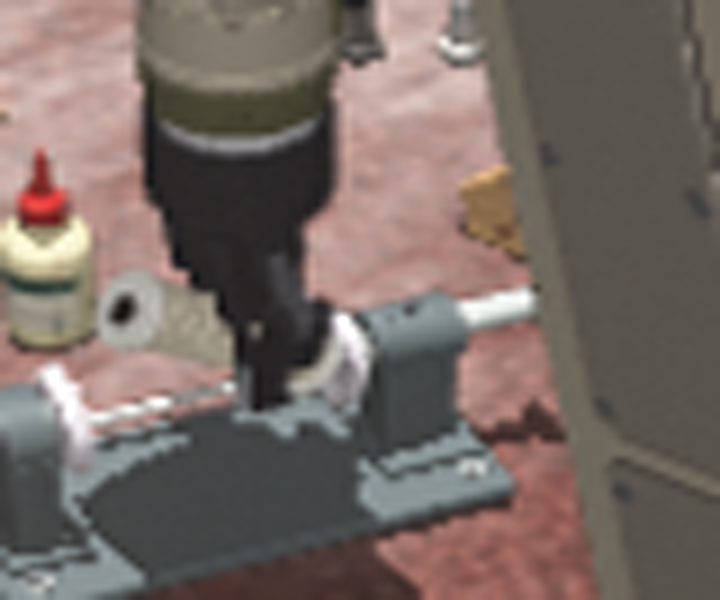

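View pics/w33.png

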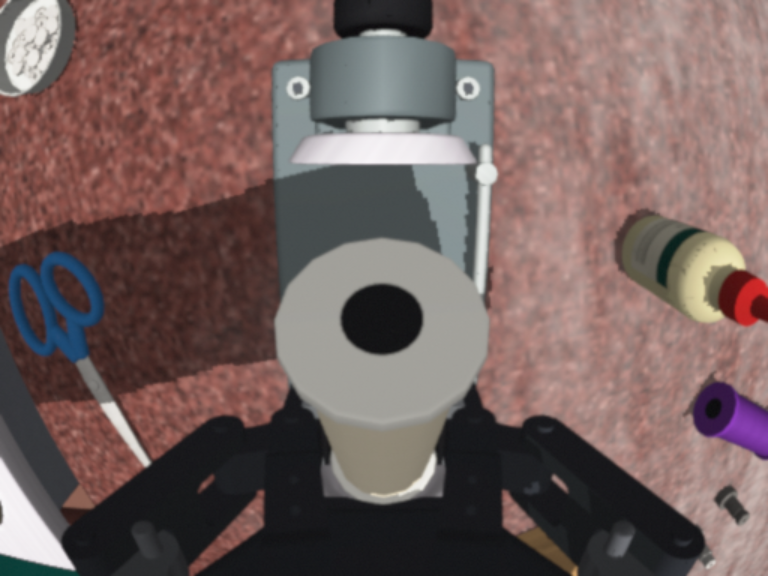

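```bash
python3 -m jog '[0,-0.05,-0.25,0,0, 3.6,-0.04,-0.2,0,0, 3.6,-0.06,-0.3,0,0]'
python3 - <<'E'
from m import *
im,D=arm.get_image('scene'); save('s34',cv2.resize(im[160:240,210:290],None,fx=9,fy=7.5,interpolation=cv2.INTER_CUBIC))
s=arm.get_state(); print(s['ft_force'],s['eef_pos'],s['orientation'])
im,D=arm.get_image('wrist'); save('w34',cv2.resize(im,(768,576)))
E
```

```text
time_s: 31.02
eef_pos: [0.5313, 0.0742, 0.0782]
orientation: [-3.141, -0.001, 1.363]
ft_force: [0.8, 8.4, -3.6]
opening: 0.421
[ 1.18629714  4.83160018 -3.06056865] [0.53142485 0.07388553 0.07813179] [-3.14135969e+00 -7.78210950e-04  1.36299304e+00]
```

View pics/s34.png

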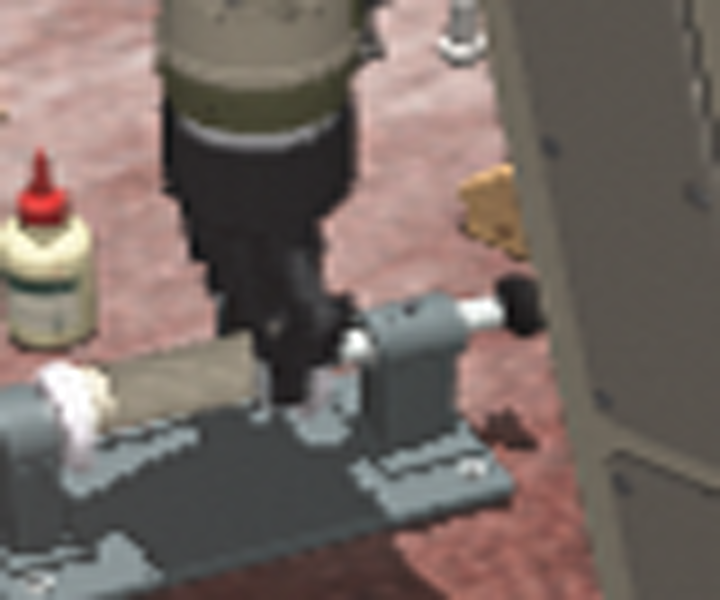

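View pics/w34.png

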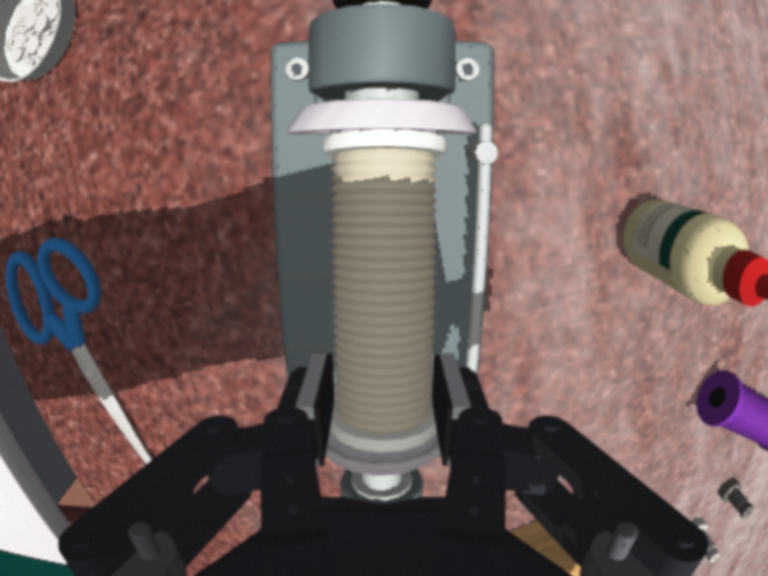

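Run:
```python
from m import *
im,D=arm.get_image('scene'); c=cam('scene')
S=np.array([.5384,.1138,.085]); y=np.radians(-12); cx=np.array([np.cos(y),np.sin(y),0]); cy=np.array([-np.sin(y),np.cos(y),0])
k=8; big=cv2.resize(im[165:235,190:290],None,fx=k,fy=k,interpolation=cv2.INTER_CUBIC)
for t,z,col in [(50,0,(255,0,0)),(46,0,(255,255,0)),(30,0,(255,0,0)),(0,0,(255,0,0)),(30,17,(0,255,0)),(0,17,(0,255,0)),(-90,0,(255,0,0)),(-130,0,(255,0,0))]:
    u=proj(c,S+cy*t/1e3+np.array([0,0,z/1e3])); u=((u-[190,165]+.5)*k).astype(int); cv2.circle(big,tuple(int(x) for x in u),4,col,-1)
save('s35',big)
P=cloud(c,D)
q=P.reshape(-1,3); a=(q-S)@cx*1e3; b=(q-S)@cy*1e3; z=(q[:,2]-.085)*1e3
for lo in range(-35,46,5):
    m=(abs(a)<19)&(b>lo)&(b<lo+5)&(z>-5)&(z<40)
    if m.sum()>3: print(lo,m.sum(),'top z',np.percentile(z[m],[80,95]).round(1))
p=arm.camera_params('wrist'); im,D=arm.get_image('wrist'); save('w35',cv2.resize(im,(768,576)))
u,v=np.arange(512),np.arange(384); f=192/np.tan(np.radians(p['vertical_fov'])/2)
U,V=np.meshgrid(u-p['cx'],v-p['cy']); r=np.hypot(U,V)+1e-9; th=r/f
d=np.stack([np.tan(th)*U/r,-np.tan(th)*V/r,-np.ones_like(r)],-1)@R.from_euler('xyz',p['orientation']).as_matrix().T
q=(np.array(p['xyz'])+d*D[...,None]).reshape(-1,3); a=(q-S)@cx*1e3; b=(q-S)@cy*1e3; z=(q[:,2]-.085)*1e3
for lo in range(-60,70,5):
    m=(abs(a)<4)&(b>lo)&(b<lo+5)&(z>-30)&(z<60)
    if m.sum()>3: print('w',lo,m.sum(),np.percentile(z[m],[20,50,90]).round(1))
```

```text
-35 7 top z [23.2 28.2]
-30 18 top z [17.  24.2]
-25 8 top z [16.1 16.7]
-20 13 top z [15.6 18.2]
-15 10 top z [17.3 19. ]
-10 12 top z [17.5 19.1]
-5 10 top z [16.3 17.5]
0 11 top z [17.2 19.3]
5 12 top z [17.8 19.4]
10 14 top z [17.  19.1]
15 7 top z [17.6 18.5]
20 15 top z [15.5 22.1]
25 10 top z [16.9 20.8]
30 13 top z [17.3 19.1]
35 10 top z [20.1 21.7]
40 8 top z [24.2 25. ]
45 13 top z [25.8 26.6]
w -60 179 [13.2 16.1 25.5]
w -55 277 [14.4 15.8 27.5]
w -50 137 [11.1 11.7 13.1]
w -45 158 [10.5 11.3 12.3]
w -40 129 [10.  10.7 11.9]
w -35 169 [ 9.7 10.5 11.7]
w -30 152 [ 9.3 10.2 11. ]
w -25 181 [ 8.9  9.6 10.7]
w -20 158 [ 8.7  9.5 10.4]
w -15 183 [ 8.2  8.9 10.2]
w -10 174 [8.  8.8 9.8]
w -5 192 [7.5 8.3 9.3]
w 0 189 [7.4 8.1 9.1]
w 5 210 [6.8 7.5 8.7]
w 10 206 [6.5 7.4 8.4]
w 15 217 [6.  6.7 7.7]
w 20 214 [5.8 6.4 7.5]
w 25 222 [5.1 5.9 7. ]
w 30 211 [5.  5.6 7. ]
w 35 227 [4.5 5.4 6.8]
w 40 258 [ 7.8  8.6 26.1]
w 45 289 [24.  25.  26.4]
w 50 178 [ 9.4 21.  23.2]
w 55 342 [11.2 19.5 21.1]
w 60 270 [19.6 20.4 21.4]
w 65 258 [19.7 20.3 21.2]
```

View pics/s35.png

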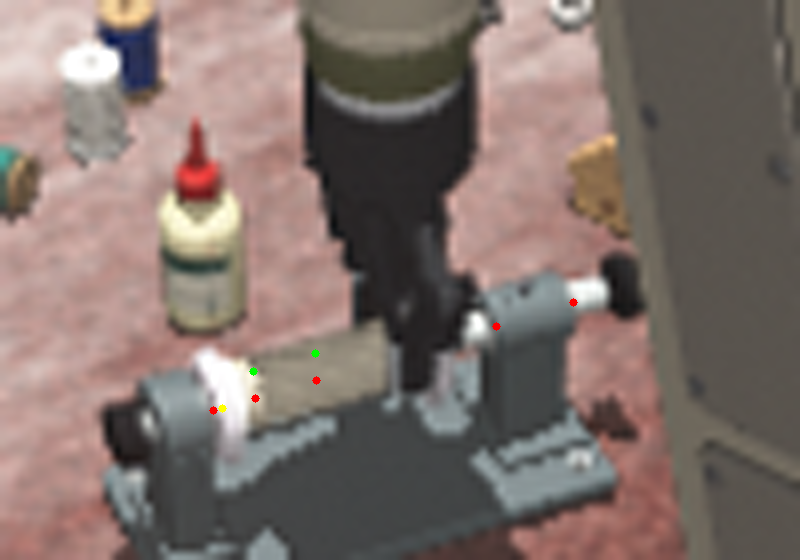

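View pics/w35.png

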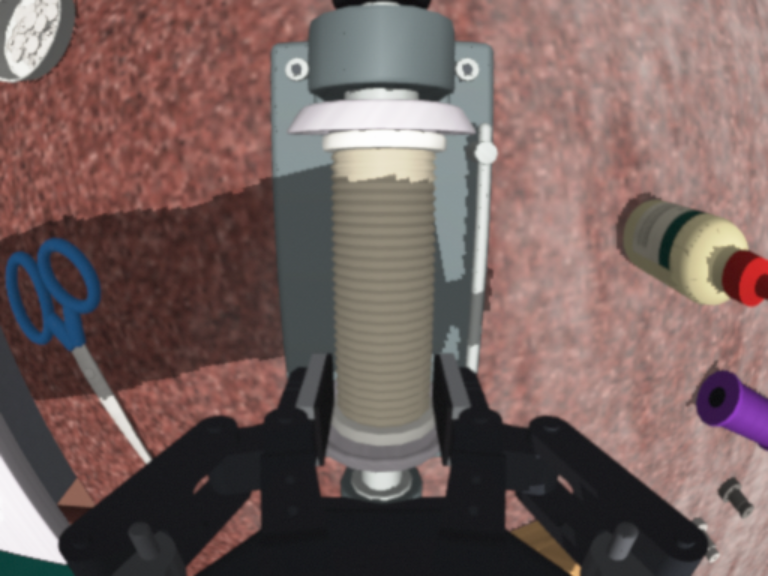

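```bash
python3 -m jog '[0,0,0,0,0, 0,0,0,0,0, 0,0,0,0,0, 0,0,0,0.25,0, 0,0,0,0.25,0, 0,0,0,0.1,0]'
python3 - <<'E'
from m import *
S=np.array([.5384,.1138,.085]); y=np.radians(-12); cx=np.array([np.cos(y),np.sin(y),0]); cy=np.array([-np.sin(y),np.cos(y),0])
p=arm.camera_params('wrist'); im,D=arm.get_image('wrist'); save('w36',cv2.resize(im,(768,576)))
s=arm.get_state(); print(s['ft_force'],s['eef_pos'],s['opening'])
u,v=np.arange(512),np.arange(384); f=192/np.tan(np.radians(p['vertical_fov'])/2)
U,V=np.meshgrid(u-p['cx'],v-p['cy']); r=np.hypot(U,V)+1e-9; th=r/f
d=np.stack([np.tan(th)*U/r,-np.tan(th)*V/r,-np.ones_like(r)],-1)@R.from_euler('xyz',p['orientation']).as_matrix().T
q=(np.array(p['xyz'])+d*D[...,None]).reshape(-1,3); a=(q-S)@cx*1e3; b=(q-S)@cy*1e3; z=(q[:,2]-.085)*1e3
for lo in (-50,-40,-20,0,20,35,45,65):
    m=(abs(a)<4)&(b>lo)&(b<lo+5)&(z>-30)&(z<60)
    if m.sum()>3: print('w',lo,m.sum(),np.percentile(z[m],[20,50,90]).round(1))
E
```

```text
time_s: 31.98
eef_pos: [0.5315, 0.074, 0.0839]
orientation: [-3.141, -0.001, 1.363]
ft_force: [2.0, 4.8, -5.6]
opening: 0.369
[ 1.60767932  5.66317466 -4.5445964 ] [0.53151601 0.07399609 0.08398873] 0.3674833166511459
w -50 133 [16.4 17.1 17.8]
w -40 146 [16.  16.6 17.6]
w -20 172 [15.2 16.  17. ]
w 0 205 [14.8 15.6 16.7]
w 20 226 [14.1 14.9 15.8]
w 35 226 [13.3 14.5 17.7]
w 45 270 [23.5 24.7 26.2]
w 65 244 [19.6 20.2 21.3]
```

View pics/w36.png

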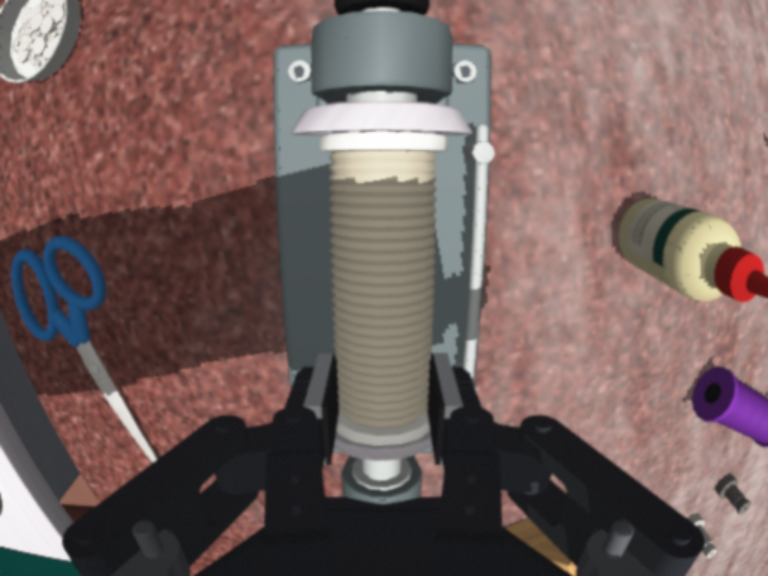

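```bash
python3 -m jog '[0,0.04,0.2,-0.1,0, 0,0.04,0.2,-0.1,0, 0,0.04,0.2,0,0, 0,0,0,0,0]'
python3 - <<'E'
from m import *
im,D=arm.get_image('wrist'); save('w37',cv2.resize(im,(768,576)))
s=arm.get_state(); print(s['ft_force'],s['eef_pos'],s['opening'])
E
```

```text
time_s: 32.52
eef_pos: [0.5328, 0.0782, 0.0824]
orientation: [3.141, 0.004, 1.362]
ft_force: [-0.1, -4.4, 1.6]
opening: 0.371
[-0.49939447 -4.3695621   2.18121897] [0.53279045 0.0781711  0.08238703] 0.3688494895162721
```

View pics/w37.png

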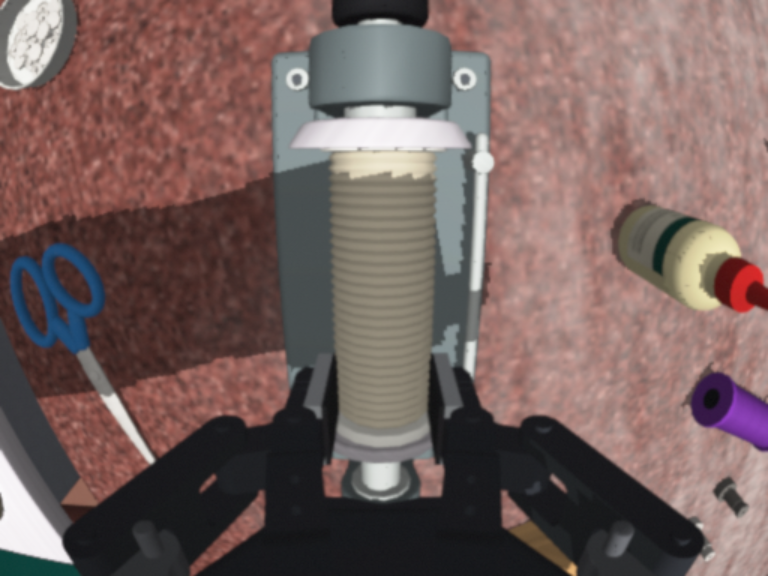

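```bash
python3 -m jog '[3.5,0,0,0,0, 3.6,0.05,0.25,0,0, 3.6,0.06,0.3,0,0, 3.6,0.06,0.3,0,0, 3.6,0,0,0,0]'
python3 - <<'E'
from m import *
im,D=arm.get_image('wrist'); save('w38',cv2.resize(im,(768,576)))
s=arm.get_state(); print(s['ft_force'],s['eef_pos'],s['opening'])
im,D=arm.get_image('scene'); save('s38',cv2.resize(im[165:235,190:290],None,fx=8,fy=8,interpolation=cv2.INTER_CUBIC))
E
```

```text
time_s: 33.2
eef_pos: [0.5346, 0.0887, 0.0823]
orientation: [3.141, -0.0, 1.363]
ft_force: [0.5, 0.7, -0.7]
opening: 0.417
[ 0.13494743 -0.15729851  0.1150185 ] [0.53452081 0.08859518 0.08231309] 0.4197381889576307
```

View pics/w38.png

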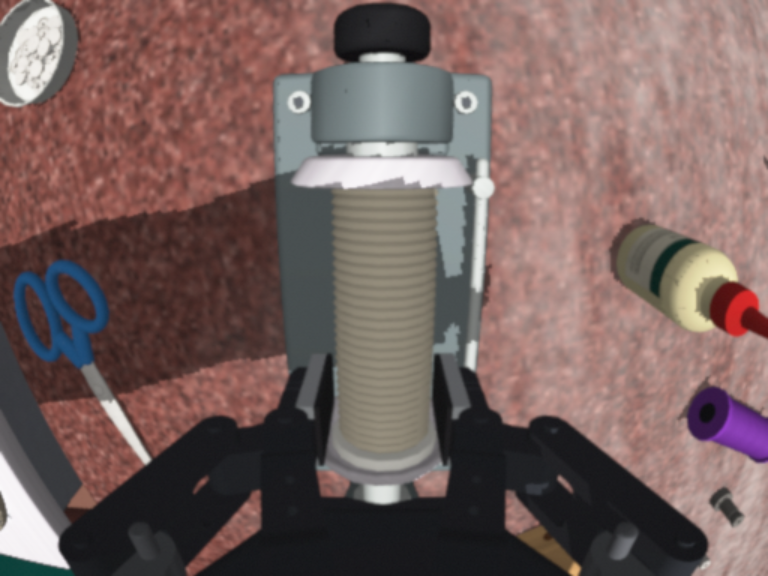

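View pics/s38.png

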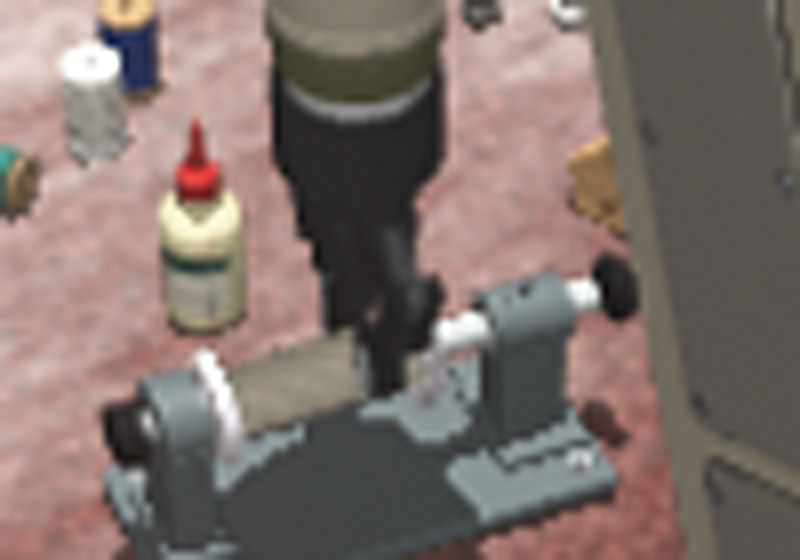

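```bash
python3 -m jog '[5,0,0,0,0, 5,0,0,0.3,0, 5,0,0,3,0, 5,0,0,5,0, 5,0,0,5,0, 5,-3,0,2,0, 5,0,-5,0,0]'
python3 - <<'E'
from m import *
p=arm.camera_params('wrist'); im,D=arm.get_image('wrist'); save('w39',cv2.resize(im,(768,576)))
im,D=arm.get_image('scene'); save('s39',cv2.resize(im[165:235,190:290],None,fx=8,fy=8,interpolation=cv2.INTER_CUBIC))
im,D=arm.get_image('top'); np.savez('pics/t39.npz',im=im,D=D); save('t39',cv2.resize(im[135:275,175:360],None,fx=4,fy=4,interpolation=cv2.INTER_CUBIC))
E
```

```text
time_s: 34.17
eef_pos: [0.5043, 0.04, 0.2382]
orientation: [3.137, -0.001, 1.368]
ft_force: [0.1, 0.2, -0.6]
opening: 0.584
```

View pics/w39.png

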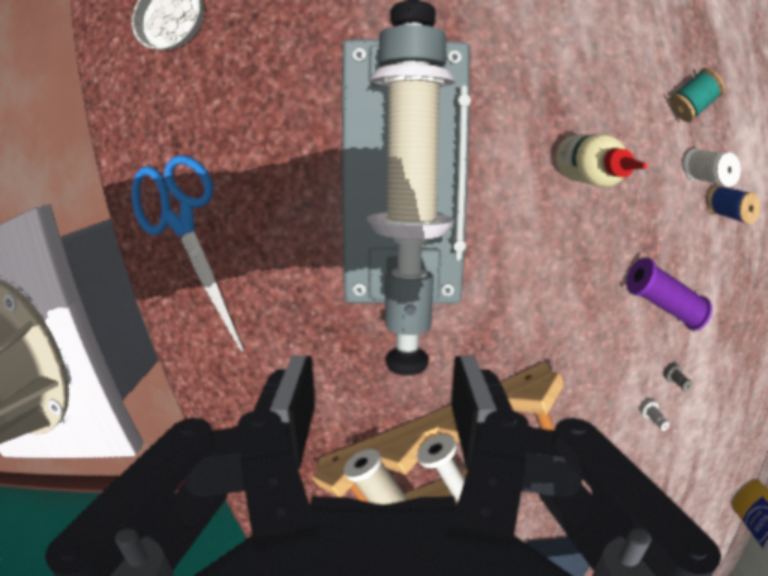

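View pics/s39.png

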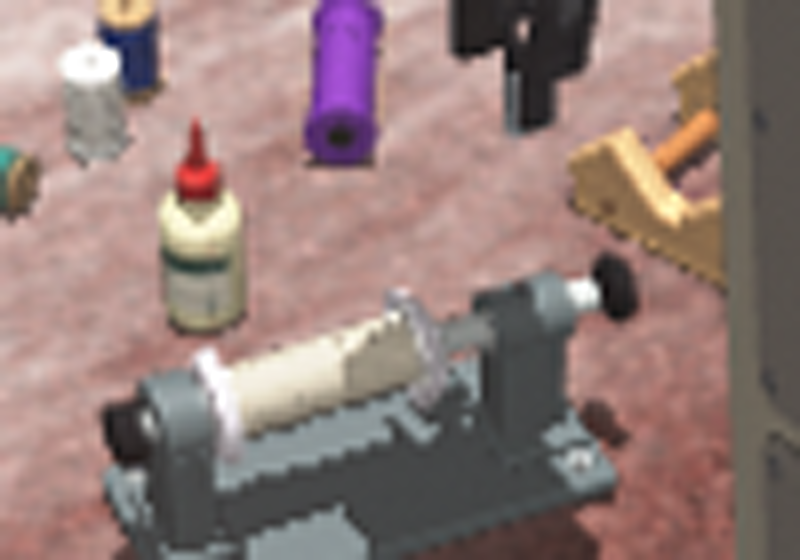

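View pics/t39.png

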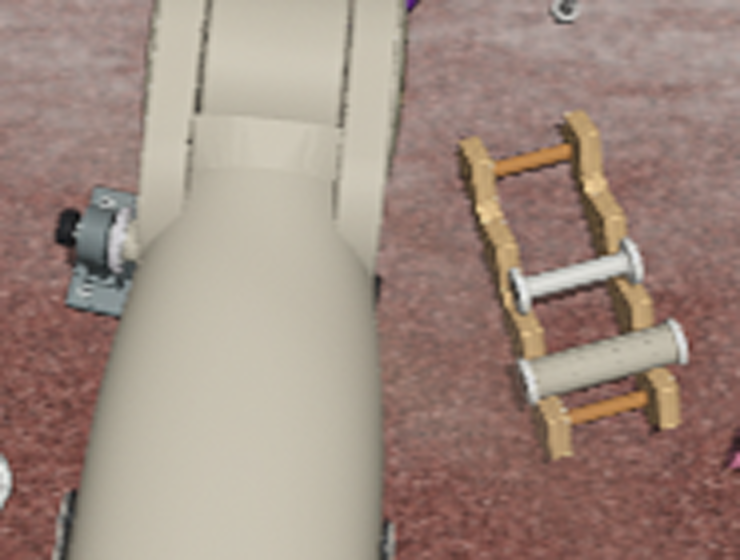

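Run:
```python
from h import *
d=np.load('pics/t39.npz'); im,D=d['im'],d['D']; P=cloud(cam('top'),cv2.medianBlur(D,3))
C=np.array([.5287,-.2019]); a=np.radians(15.6); rx=np.array([np.cos(a),np.sin(a)]); ry=np.array([-rx[1],rx[0]])
q=P[...,:2]-C; A=q@rx*1e3; B=q@ry*1e3; Z=P[...,2]*1e3; S=cv2.cvtColor(im,cv2.COLOR_RGB2HSV)[...,1]
for nm,x0 in(('empty',0),('long',-72)):
    m=(abs(A-x0)<22)&(abs(B)<80)&(S<85)&(Z>40)&(Z<80)
    print(nm,m.sum(),'B',np.percentile(B[m],[1,99]),'A',np.percentile(A[m],[1,50,99]))
    for lo in range(-70,70,10):
        k=m&(B>lo)&(B<lo+10)
        if k.sum()>3: print(lo,k.sum(),np.percentile(Z[k],[50,95]).round(1),np.median(A[k]).round(1))
```

```text
empty 223 B [-48.70229433  52.04864847] A [-17.65374266  -0.50033437  18.27472153]
-50 41 [59.9 66.6] -1.2
-40 19 [56.2 58.9] -1.6
-30 18 [57.1 58.6] -1.5
-20 16 [56.7 58.6] -0.0
-10 18 [55.8 58.3] -0.5
0 16 [55.2 56.7] 1.3
10 17 [56.9 58.6] -1.2
20 17 [57.  58.8] 0.3
30 16 [57.1 59.6] -0.7
40 28 [59.9 68.8] -2.2
50 17 [58.3 63.9] -0.4
long 444 B [-63.20590713  66.03482504] A [-88.79370395 -72.52282472 -55.03381902]
-70 14 [59.6 62.5] -69.3
-60 38 [59.1 62.5] -72.7
-50 31 [58.7 62.4] -72.9
-40 32 [58.6 61.5] -73.8
-30 36 [58.3 61. ] -72.3
-20 31 [59.2 62. ] -72.1
-10 32 [59.5 61.1] -73.3
0 32 [57.  62.1] -72.0
10 31 [58.8 61.4] -72.9
20 33 [58.1 61.5] -72.6
30 32 [58.  61.1] -72.4
40 32 [59.  61.8] -71.7
50 35 [58.8 61.1] -72.6
60 35 [56.2 62.9] -72.4
```

```bash
python3 -m jog '[5,0,0,0,0,5,0,0,0,0]'; python3 -c "
from rig import arm
print(arm.job_done())"
```

```text
time_s: 34.58
eef_pos: [0.5044, 0.039, 0.235]
orientation: [-3.141, -0.0, 1.364]
ft_force: [-0.1, -0.4, 0.3]
opening: 0.588
the job is handed in; nothing more can be done
None
```

The empty spool now lies in the middle place of the rack, and the full 100 mm ecru spool is loaded in the cradle between the two cups. I handed the job in at about 34.6 s of the 61 s allowed, and no verdict was reported.

**What I did**
- **Empty spool:** I pushed it back against the sprung cup, tilted it out and laid it in the middle place.
- **Full spool:** I tilted it against the headstock and entered it into the sprung cup. I pushed the cup back about 26–28 mm, eased the grip so the spool swung level, then let the spring close on it.
- **Repeat:** My first tilt of the full spool was too steep, about 44°. I put it back in the rack, gripped it again and redid it at about 38°.

**Last checks**
- **Cradle:** In the wrist and scene pictures the full spool sits in line with the cups, with both flanges inside them. The gripper felt no load before it let go.
- **Rack:** The empty spool lies level with both flanges on the rails, spanning −49 to +52 mm along the rack. The long spool is still in its place.
- **Bystanders:** The oiler and the dish looked unmoved in the pictures. I took no separate measurement of the label roll at the end, but the arm never worked near it.
- **Forces:** The highest wrist force shown was about 49 N, while levelling the full spool in the rack.
- **Disagreement:** Before the last push, the wrist depth showed the full spool's free end about 7 mm low, while the scene depth showed it level. I trusted the wrist reading and raised the spool about 6 mm, after which it went into the fixed cup.

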